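# Refile the printer's ink cartridges by length

### The job

Sort the six look-alike ink cartridges into the sloping rack by length: the two short ones in the front row of short pockets, the two medium ones in the middle row and the two long ones in the back row, each lying flat in a pocket of its own with the label outwards. One short and one medium cartridge have been filed one row too far back, and one short and one long still lie on the desk. Leave the medium and the long cartridge that are already in the right row in their pockets, and keep everything else on the desk standing where it is.

Things in the scene. Friction and masses are not known exactly. Their poses are not given: they have to be found in the camera images.
- rack: Foot of the fixed, sloping cartridge rack (about 170 mm deep, 308 mm wide, 130 mm tall). Origin on the desk under the deck's centre, z up; x points from its low front (robot side) to its high back.
- deck: The rack's fixed sloping tray, 190 x 308 mm, tilted 25 deg, low edge towards the robot. Origin: tray centre in the pocket-floor plane (85 mm above the desk); x up the slope, y along the rows, z square out of the tray. Three rows of two pockets between flat white ribs 10 mm high. Pockets are 38 mm wide (x); a cartridge lies with its length along y, underside on the floor (z = 0).
- row_short (a point): Middle of the SHORT row (front, lowest), at x = -62 mm on the deck, on the floor plane; axes as the deck. Its two pockets are 76 mm long, centred at y = +42 and -42 mm.
- row_medium (a point): Middle of the MEDIUM row, at x = 0 on the deck, on the floor plane; axes as the deck. Its two pockets are 106 mm long, centred at y = +57 and -57 mm.
- row_long (a point): Middle of the LONG row (back, highest), at x = +62 mm on the deck, on the floor plane; axes as the deck. Its two pockets are 136 mm long, centred at y = +72 and -72 mm.
- short_a: Ink cartridge, short: plain black plastic block with a pale label on top, 70 mm long (y) x 32 mm wide (x) x 34 mm high (z). Origin: centre of its underside; z up through the label; its two ends are interchangeable. At the start it lies in one of the two medium-row pockets (wrong row).
- medium_a: Ink cartridge, medium: plain black plastic block with a pale label on top, 100 mm long (y) x 32 mm wide (x) x 34 mm high (z). Origin: centre of its underside; z up through the label; its two ends are interchangeable. At the start it lies in the other medium-row pocket (right row).
- medium_b: Ink cartridge, medium: plain black plastic block with a pale label on top, 100 mm long (y) x 32 mm wide (x) x 34 mm high (z). Origin: centre of its underside; z up through the label; its two ends are interchangeable. At the start it lies in one of the two long-row pockets (wrong row).
- long_a: Ink cartridge, long: plain black plastic block with a pale label on top, 130 mm long (y) x 32 mm wide (x) x 34 mm high (z). Origin: centre of its underside; z up through the label; its two ends are interchangeable. At the start it lies in the other long-row pocket (right row).
- short_b: Ink cartridge, short: plain black plastic block with a pale label on top, 70 mm long (y) x 32 mm wide (x) x 34 mm high (z). Origin: centre of its underside; z up through the label; its two ends are interchangeable. At the start it lies flat on the desk beside the rack, label up, at any yaw.
- long_b: Ink cartridge, long: plain black plastic block with a pale label on top, 130 mm long (y) x 32 mm wide (x) x 34 mm high (z). Origin: centre of its underside; z up through the label; its two ends are interchangeable. At the start it lies flat on the desk beside the rack, label up, at any yaw.
- bottle: Bystander: clear water bottle standing among the things on the desk, 60 mm diameter, 190 mm tall. Origin: centre of its underside.
- stapler: Bystander: stapler, 115 mm long (y) x 36 mm x 46 mm high. Origin: centre of its underside.
- notes: Bystander: block of pink sticky notes, 76 x 76 x 30 mm high. Origin: centre of its underside.
- tumbler: Bystander: drinking tumbler with a green lid, 70 mm diameter, 170 mm tall, behind. Origin: centre of its underside.
- pencup: Bystander: dark pen cup with pens, 76 mm diameter, 150 mm to the pen tops, behind. Origin: centre of its underside.
- tape: Bystander: tape dispenser, 150 mm long (y) x 60 mm x 88 mm high, left of the rack. Origin: centre of its underside.

How it is judged:
By the outcome, as a careful person would: the job done as asked, in the order asked, and still so for the second after the job is handed in, with the robot touching nothing.
It also fails if it takes over 72 s, if anything falls off the work surface, if the arm or the gripper's body presses on something with over 40 N, if the wrist force passes 120 N, or if a joint passes its speed limit or range.

### The arm

A 7-joint arm with a two-finger parallel gripper is mounted at the origin on the work surface. World frame = base frame: x ahead of the robot, y to its left, z up, the work surface at z = 0. Lengths are in m, angles in rad, forces in N, time in s.
With the tool pointing down it reaches from about 0.4 to 0.85 m from the base axis. Payload 10.4 kg.
Tool frame: the origin (TCP) lies at the very end of the fingers, on their centre line; the grasp point (between the pads) lies 19 mm behind it; z points along the fingers, y is the line along which they close (so a half turn about z gives the same grasp; the last joint's range is limited). The gripper opens to 87 mm and grips with 3 to 60 N. Pads are 19 mm wide; open, the fingers measure 117 mm over their backs; the gripper's body (75 mm by 190 mm) begins 51 mm behind the grasp point.
Start: joints at [1.25, 0.332, -0.065, 1.46, 0.022, 1.35, -0.088], TCP at [0.183, -0.598, 0.223] pointing down, gripper open.
Joint ranges: [-2.6, 2.6], [-0.5, 2.12], [-1.47, 1.34], [0.16, 2.42], [-1.27, 4.41], [0.06, 2.06], [-2.6, 2.6]. Speed limits (rad/s): [2.22, 2.22, 2.79, 2.79, 3.14, 3.14, 3.14].

### API

Orientations are given as a unit quaternion [x, y, z, w].
In Python, from bench import status, camera, order gives the robot as it stands.
- The arm moves only by the tool jog_arm, never from a script. Its argument "plan" is a list of rows, each a list of 7 numbers: the turn, a rotation vector about the tool's x, y, z in rad, then the shift along the tool's x, y, z in mm, then the opening, from -1 (shut) to 1 (fully open). A call has 1 to 12 rows; each row is the pose to reach, as a shift and turn from the pose commanded when the call began, along the tool's axes at that moment; what a row does not reach only later rows make up. A row lasts 1/10 s, in which the tool goes at most 50 mm and 8.59 degrees, less where a joint would pass 70% of its speed; a pose out of reach is approached as far as the arm can. A call with a gripper value outside its range is refused whole. The fingers move at their own pace and stop on an object; "squeeze" is the grip in N (left out, the last holds). Time passes only in rows, so rows that repeat a pose let the fingers close. It gives the time, the measured TCP pose, the force, the opening and the grip force at its end, in the units of the state.
- status.read_state(): the state, without advancing time (a new reading comes with each control period).
- camera(name): name is "scene" or "top" or "wrist"; returns a dict with "image" (480x640x3 uint8, red, green, blue), "z_map" (480x640 float32, m along the optical axis (not along the pixel's ray), 0 where there is no reading), "fx", "fy", "cx", "cy" (pixels), "world_from_camera" (4x4, takes a point from camera to world coordinates); the wrist camera has in their place "mount" (4x4, takes a point from camera to tool coordinates, whose origin is the TCP and whose axes are the flange's). Camera axes: x right, y down, z forward; pixel columns grow to the right and rows downward; lengths in m; the calibration is good to about 2 mm. A picture is of the moment at which its call begins: read the wrist's pose just before it.
- order.close_job(): hands the job in; it is judged then, once.
The state is a dict: "time": time; "joint_positions": joint angles; "joint_vel": joint speeds; "joint_torque": joint torques, N m; "ee_pos": TCP position; "eef_rot": TCP orientation; "ft_force": force on the tool from outside, world axes, zero at the start; "torque": the same for the moment, N m; "width": finger opening in m; "grip_force": force on a finger pad.
Only numpy, scipy, OpenCV 4.12 (cv2) and the standard library are available. Lean on these libraries where they do the work, as an engineer would, in place of code of your own. Each camera call takes 0.05 s, during which the arm holds its last target. There are 200 camera calls.

## Working session

There is one attempt and no reset: what is moved stays moved. The work goes in short steps, Python scripts to look and compute and a tool call to move; the robot and the scene stay as the last step left them, time stands still between calls to the robot, and variables do not carry over. Pictures are saved under pics/ and viewed, at most 10 in all, crops included, and the job is handed in when it is done.

Besides the shell and the picture viewer there is one more tool, called in YAML: its name, and indented under it one key for each argument. jog_arm: Moves the arm, as the interface text tells. Its arguments: {"type":"object","properties":{"plan":{"type":"array"},"squeeze":{"type":"number"}},"required":["plan"]}

```bash
mkdir -p pics; ls; python3 - <<'E'
from bench import status,camera
import cv2,numpy as np
s=status.read_state();print({k:np.round(v,3).tolist() for k,v in s.items()})
for n in ("scene","top"):
    c=camera(n);cv2.imwrite(f"pics/{n}0.png",c["image"][:,:,::-1]);np.savez(f"{n}0.npz",**c)
    print(n,c["fx"],c["fy"],c["cx"],c["cy"],np.round(c["world_from_camera"],3).tolist())
E
```

```text
pics
{'time': 0.0, 'joint_positions': [1.25, 0.333, -0.065, 1.461, 0.022, 1.35, -0.088], 'joint_vel': [-0.001, 0.0, 0.001, 0.001, 0.0, 0.001, -0.001], 'joint_torque': [0.0, -62.327, 0.025, -38.989, -0.061, 0.04, 0.0], 'ee_pos': [0.183, -0.597, 0.222], 'eef_rot': [0.989, 0.148, -0.0, -0.001], 'ft_force': [-0.194, -0.159, -0.222], 'torque': [-0.022, -0.027, -0.052], 'grip_force': 0.0, 'width': 0.087}
scene 486.4778809737364 486.4778809737364 314.02969310241394 234.1372998795525 [[0.191, 0.833, -0.519, 1.113], [0.982, -0.165, 0.096, 0.004], [-0.006, -0.528, -0.849, 0.901], [0.0, 0.0, 0.0, 1.0]]
top 461.13611542835605 461.13611542835605 320.9136744915635 234.7260359110071 [[0.005, -0.98, 0.201, 0.378], [-1.0, -0.006, -0.003, 0.077], [0.004, -0.201, -0.98, 1.188], [0.0, 0.0, 0.0, 1.0]]
```

View pics/top0.png

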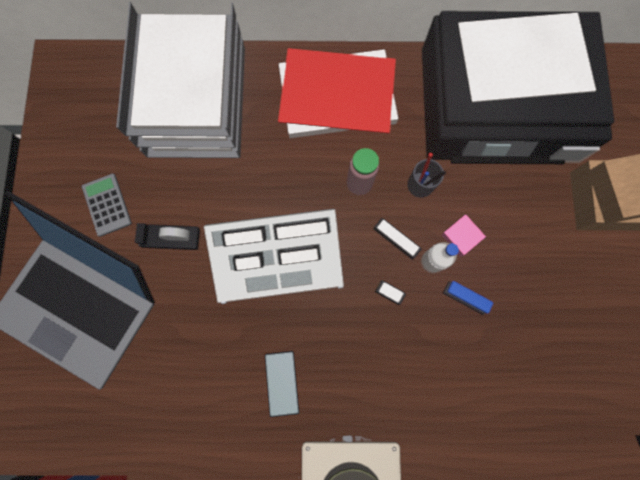

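View pics/scene0.png

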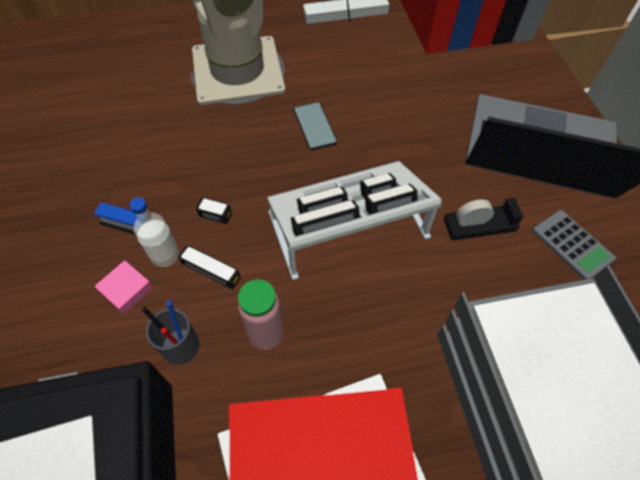

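The top view shows the rack around (275,255). The back row holds a medium at (243,237) and a long at (301,230). The middle row holds a short at (247,262) and a medium at (299,256), and the front row is empty at (262,284) and (296,279). On the desk, the long is at (397,238) and the short at (391,293). The bottle is at (440,258), the stapler at (469,297) and the notes at (465,235). The scene view shows the same layout from behind.

```bash
cat > h.py <<'E'
import numpy as np,cv2
from scipy.spatial.transform import Rotation as R
def load(n): return dict(np.load(n+".npz"))
def ray(c,uv,W=None):
    W=c["world_from_camera"] if W is None else W
    d=np.array([(uv[0]-c["cx"])/c["fx"],(uv[1]-c["cy"])/c["fy"],1.]);return W[:3,3],W[:3,:3]@d
def onplane(c,uv,z,W=None):
    o,d=ray(c,uv,W);return o+d*(z-o[2])/d[2]
def depthpt(c,uv,z,W=None):
    o,d=ray(c,uv,W);return o+d*z
def tri(c1,u1,c2,u2,W1=None,W2=None):
    (o1,d1),(o2,d2)=ray(c1,u1,W1),ray(c2,u2,W2);A=np.c_[d1,-d2]
    t=np.linalg.lstsq(A,o2-o1,rcond=None)[0];p,q=o1+d1*t[0],o2+d2*t[1]
    return (p+q)/2,np.linalg.norm(p-q)
def blobs(mask,amin,amax):
    out=[]
    for k in cv2.findContours(mask.astype(np.uint8),cv2.RETR_EXTERNAL,cv2.CHAIN_APPROX_NONE)[0]:
        a=cv2.contourArea(k)
        if amin<a<amax: out.append((cv2.minAreaRect(k),a))
    return out
E
python3 - <<'E'
from h import *
for n in("top0","scene0"):
    c=load(n);h=cv2.cvtColor(c["image"],cv2.COLOR_RGB2HSV);x0,y0,x1,y1=(200,200,500,320) if n=="top0" else (80,150,445,370)
    m=np.zeros((480,640),bool);m[y0:y1,x0:x1]=True
    print(n, 'rackV',c["image"][296,250] if n=="top0" else c["image"][190,280])
    for nm,mk,lo in(("white",(h[...,2]>228)&(h[...,1]<40),60),("grey",(h[...,2]>150)&(h[...,1]<40),3000),("blue",(h[...,0]>105)&(h[...,0]<125)&(h[...,1]>150)&(h[...,2]>90),40),("pink",(h[...,0]>150)&(h[...,0]<172)&(h[...,1]>80),300)):
        for r,a in blobs(mk&m,lo,30000):
            u=np.round(r[0]).astype(int);print(nm,np.round(r[0],1),np.round(r[1],1),round(r[2]),a,np.round(depthpt(c,r[0],c["z_map"][u[1],u[0]]),3))
E
```

```text
top0 rackV [216 213 211]
white [390.8 291.9] [20.3  8.4] 29 145.0 [ 0.469 -0.101  0.037]
white [247.6 262.9] [ 8.8 21.2] 82 159.5 [0.529 0.245 0.116]
white [299.  256.3] [ 8.7 33.9] 83 253.5 [0.546 0.125 0.115]
white [243.1 237.6] [ 9.3 34.5] 83 276.0 [0.584 0.253 0.143]
white [301.6 229.9] [ 8.9 47.3] 83 367.5 [0.603 0.119 0.143]
white [397.8 237.2] [43.4  8. ] 38 300.0 [ 0.609 -0.123  0.035]
grey [274.  256.2] [ 78.5 132. ] 83 9849.0 [0.548 0.186 0.097]
blue [469.8 297. ] [45.2 12.1] 28 475.5 [ 0.457 -0.293  0.048]
blue [451.6 249.2] [9.8 9.8] 63 73.0 [ 0.551 -0.213  0.193]
pink [463.4 235. ] [31.5 31.9] 49 879.0 [ 0.617 -0.293  0.028]
scene0 rackV [78 47 32]
white [207.8 262.9] [51.4 10.7] 27 500.0 [ 0.609 -0.122  0.036]
white [338.1 207.4] [ 4.9 28.2] 74 72.0 [0.598 0.147 0.141]
white [212.4 206. ] [22.5  8.8] 15 164.0 [ 0.469 -0.101  0.035]
grey [354.5 200.4] [ 54.4 165.1] 74 7678.5 [0.548 0.195 0.083]
blue [174. 320.] [39.8  4.1] 73 77.5 [ 0.75  -0.179  0.102]
blue [120.1 207. ] [46.3 28.5] 16 651.0 [ 0.406 -0.31   0.002]
pink [123.5 285.5] [41.  42.4] 45 1570.5 [ 0.624 -0.291  0.03 ]
```

```bash
cat >> h.py <<'E'
def toolR(x,z): 
    x,z=np.array(x,float),np.array(z,float);z/=np.linalg.norm(z);x-=z*(x@z);x/=np.linalg.norm(x);return R.from_matrix(np.c_[x,np.cross(z,x),z])
def deckR(yaw): return R.from_euler("z",yaw,degrees=True)*R.from_euler("y",-25,degrees=True)  # x up slope
def deck_tool(yaw):
    M=deckR(yaw).as_matrix();return toolR(M[:,1],-M[:,2])
def flat_tool(yaw): # tool x at world yaw (deg), pointing down
    a=np.radians(yaw);return toolR([np.cos(a),np.sin(a),0],[0,0,-1])
def plan(wps,start=None):
    """relative rows from the present pose (or a given start (p,R))"""
    if start is None:
        from bench import status
        s=status.read_state();start=(np.array(s["ee_pos"]),R.from_quat(s["eef_rot"]))
    p0,R0=start;pp,Rp=p0,R0
    for p,r in wps:
        p=np.array(p,float);v=(R0.inv()*r).as_rotvec();d=R0.inv().apply(p-p0)*1e3
        n=max(np.linalg.norm(p-pp)/.05,np.degrees((Rp.inv()*r).magnitude())/8.59)
        print(np.round(v,3).tolist(),np.round(d,1).tolist(),"rows>=%.1f"%n);pp,Rp=p,r
E
python3 - <<'E'
from h import *
from bench import camera,status
c=camera("wrist");print(np.round(c["mount"],4).tolist(),c["fx"],c["cx"],c["cy"])
D=deckR(8);T=deck_tool(8);o=np.array([.548,.186,.09])
hov=o+D.apply([0,0,.25]);print(hov)
# view
Mt=c["mount"]
def proj(P,p,r):
    q=np.linalg.inv(Mt)@np.r_[r.inv().apply(P-p),1];return c["fx"]*q[0]/q[2]+c["cx"],c["fx"]*q[1]/q[2]+c["cy"]
for dx in(-.095,.095):
  for dy in(-.154,.154): print(dx,dy,np.round(proj(o+D.apply([dx,dy,0]),hov,T)))
plan([([.36,-.35,.36],flat_tool(50)),(hov,T)])
E
```

```text
[[-0.0003, -0.9709, -0.2393, 0.0641], [1.0, -0.0003, 0.0, 0.0003], [-0.0001, -0.2393, 0.9709, -0.161], [0.0, 0.0, 0.0, 1.0]] 380.35108315480323 328.30169330404107 238.68999357881813
[0.44337366 0.17129573 0.31657695]
-0.095 -0.154 [248. 334.]
-0.095 0.154 [232.  52.]
0.095 -0.154 [408. 334.]
0.095 0.154 [424.  52.]
[-0.001, -0.0, -0.575] [241.5, -184.6, -137.9] rows>=6.7
[-0.362, 0.307, -1.389] [474.1, -658.5, -94.0] rows>=10.6
```

jog_arm:
  plan:
    - [0,0,-0.575,241.5,-184.6,-137.9,1]
    - [0,0,-0.575,241.5,-184.6,-137.9,1]
    - [0,0,-0.575,241.5,-184.6,-137.9,1]
    - [0,0,-0.575,241.5,-184.6,-137.9,1]
    - [0,0,-0.575,241.5,-184.6,-137.9,1]
    - [0,0,-0.575,241.5,-184.6,-137.9,1]
    - [-0.362,0.307,-1.389,474.1,-658.5,-94,0.08]
    - [-0.362,0.307,-1.389,474.1,-658.5,-94,0.08]
    - [-0.362,0.307,-1.389,474.1,-658.5,-94,0.08]
    - [-0.362,0.307,-1.389,474.1,-658.5,-94,0.08]
    - [-0.362,0.307,-1.389,474.1,-658.5,-94,0.08]
    - [-0.362,0.307,-1.389,474.1,-658.5,-94,0.08]

```text
time: 1.35
ee_pos: [0.3914, -0.1081, 0.3326]
eef_rot: [0.685, 0.704, 0.14, 0.127]
ft_force: [0.2, -1.1, -0.0]
width: 0.05
grip_force: 0.0
```

```bash
python3 - <<'E'
from h import *
D=deckR(8);T=deck_tool(8);o=np.array([.548,.186,.09])
plan([(o+D.apply([0,0,.25]),T),(o+D.apply([0.0,0,.20]),T)])
E
```

```text
[-0.055, 0.032, -0.106] [277.5, 48.6, 40.6] rows>=5.7
[-0.055, 0.032, -0.106] [279.3, 51.2, 90.5] rows>=1.0
```

jog_arm:
  plan:
    - [-0.055,0.032,-0.106,277.5,48.6,40.6,0.08]
    - [-0.055,0.032,-0.106,277.5,48.6,40.6,0.08]
    - [-0.055,0.032,-0.106,277.5,48.6,40.6,0.08]
    - [-0.055,0.032,-0.106,277.5,48.6,40.6,0.08]
    - [-0.055,0.032,-0.106,277.5,48.6,40.6,0.08]
    - [-0.055,0.032,-0.106,277.5,48.6,40.6,0.08]
    - [-0.055,0.032,-0.106,277.5,48.6,40.6,0.08]
    - [-0.055,0.032,-0.106,277.5,48.6,40.6,0.08]
    - [-0.055,0.032,-0.106,277.5,48.6,40.6,0.08]

```text
time: 2.25
ee_pos: [0.4452, 0.1685, 0.3167]
eef_rot: [0.643, 0.736, 0.163, 0.14]
ft_force: [-0.4, -1.2, -0.0]
width: 0.0469
grip_force: 0.0
```

```bash
cat >> h.py <<'E'
def snap(n,cam="wrist"):
    from bench import camera,status
    s=status.read_state();c=camera(cam)
    if cam=="wrist":
        T=np.eye(4);T[:3,:3]=R.from_quat(s["eef_rot"]).as_matrix();T[:3,3]=s["ee_pos"];c["world_from_camera"]=T@c["mount"]
    np.savez(n+".npz",**c);cv2.imwrite(f"pics/{n}.png",c["image"][:,:,::-1])
    print({k:np.round(s[k],4).tolist() for k in("time","ee_pos","eef_rot","ft_force","width","joint_positions")});return c
E
python3 - <<'E'
from h import *
c=snap("w1")
E
```

```text
{'time': 2.25, 'ee_pos': [0.4452, 0.1685, 0.3167], 'eef_rot': [0.6426, 0.7356, 0.1626, 0.14], 'ft_force': [-0.3709, -1.2409, -0.0265], 'width': 0.0469, 'joint_positions': [0.2292, -0.3937, -0.6006, 1.9876, -0.1361, 1.061, -0.2063]}
```

View pics/w1.png

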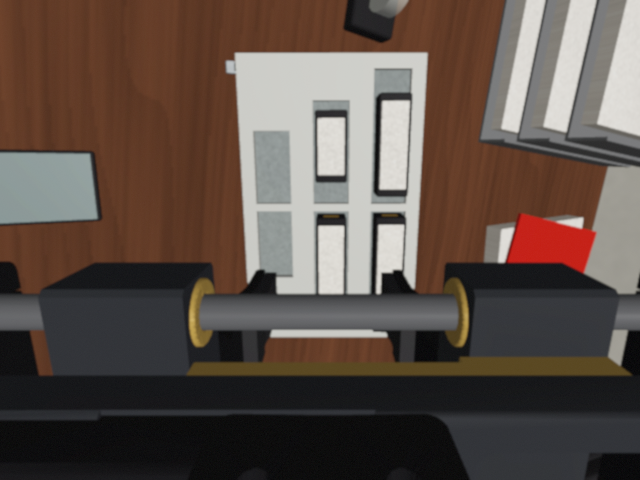

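The wrist view shows the deck with edges at x≈237–247 and x≈427, and y≈53 at the top and y≈337 at the bottom. The empty short pockets are at (272,167) and (275,243). short_a's label is at (331,145), medium_b's at (394,143), and the right-hand cartridges sit below y≈213.

```bash
cat > deck.py <<'E'
from h import *
def go(n):
    c=load(n);W=c["world_from_camera"];h=cv2.cvtColor(c["image"],cv2.COLOR_RGB2HSV)
    V,S,H=h[...,2],h[...,1],h[...,0]
    roi=np.zeros((480,640),bool);roi[40:350,225:440]=True
    rack=((V>120)&(S<45)&roi)
    rib=((V>185)&(S<25)&roi)
    rib=cv2.erode(rib.astype(np.uint8),np.ones((5,5)))
    _,l=cv2.connectedComponents(rib);m=(l==l[230,302])&(c["z_map"]>0);m[255:]=False
    v,u=np.nonzero(m);P=np.array([depthpt(c,(a,b),c["z_map"][b,a]) for a,b in zip(u[::7],v[::7])])
    ce=P.mean(0);n_=np.linalg.svd(P-ce)[2][2];n_*=np.sign(n_[2])
    r=(P-ce)@n_;k=abs(r)<.004;ce=P[k].mean(0);n_=np.linalg.svd(P[k]-ce)[2][2];n_*=np.sign(n_[2])
    print("rib plane n",n_.round(4),"tilt",np.degrees(np.arccos(n_[2])).round(2),"yaw",np.degrees(np.arctan2(-n_[1],-n_[0])).round(2),"rms",((P[k]-ce)@n_).std().round(4),k.sum(),len(P))
    def hit(uv,off=0):
        o,d=ray(c,uv);return o+d*(((ce+n_*off-o)@n_)/(d@n_))
    def edge(uvs):
        Q=np.array([hit(x) for x in uvs]);m0=np.median(Q,0);return Q
    L=[];Rr=[]
    for y in range(75,200,3):
        if 58<y<78: continue
        xs=np.nonzero(rack[y])[0];L.append(hit((xs.min()-.5,y)));Rr.append(hit((xs.max()+.5,y)))
    Tt=[hit((x,np.nonzero(rack[:200,x])[0].min()-.5)) for x in range(250,415,3)]
    B=[hit((x,np.nonzero(rack[:,x])[0].max()+.5)) for x in range(285,380,3)]
    L,Rr,Tt,B=map(np.array,(L,Rr,Tt,B))
    def line(Q):
        m0=np.median(Q,0);d=np.linalg.svd(Q-m0)[2][0];return m0,d
    yd=[]
    for Q in(L,Rr):
        m0,d=line(Q);d*=np.sign(d[1]);yd.append(d)
    print("edge yaw",[np.degrees(np.arctan2(-d[0],d[1])).round(2) for d in yd])
    y=(yd[0]+yd[1])/2;y-=n_*(y@n_);y/=np.linalg.norm(y);x=np.cross(y,n_)
    f=lambda Q,a:np.median(Q@a)
    xl,xr,yt,yb=f(L,x),f(Rr,x),f(Tt,y),f(B,y)
    print("size",(xr-xl).round(4),(yt-yb).round(4))
    o=x*(xl+xr)/2+y*(yt+yb)/2+n_*(ce@n_)
    print("deck rib-top centre",o.round(4),"floor origin",(o-.01*n_).round(4))
    M=np.c_[x,y,n_];o=o-.01*n_
    # things in deck coords
    for nm,mk in(("floor",(V>110)&(V<=185)&(S<45)&roi),("label",(V>185)&(S<30)&roi)):
        mk=mk.copy();mk[255:]=False
        for rr,a in blobs(cv2.morphologyEx(mk.astype(np.uint8),cv2.MORPH_OPEN,np.ones((3,3))),400,9000):
            u=np.round(rr[0]).astype(int);off={"floor":-.01,"label":.024}[nm]
            q=[M.T@(hit(b,off)-o) for b in cv2.boxPoints(rr)]
            zc=M.T@(depthpt(c,rr[0],c["z_map"][u[1],u[0]])-o)
            print(nm,rr[0],"deck min",np.min(q,0).round(4),"max",np.max(q,0).round(4),"depth centre",zc.round(4))
    return o,M
if __name__=="__main__":
    import sys;go(sys.argv[1])
E
python3 deck.py w1
```

```text
rib plane n [-0.4199 -0.057   0.9058] tilt 25.07 yaw 7.72 rms 0.0008 2312 2312
edge yaw [np.float64(7.72), np.float64(7.82)]
size 0.1917 0.3104
deck rib-top centre [0.5492 0.1821 0.0929] floor origin [0.5534 0.1827 0.0839]
floor (274.5, 232.5) deck min [-0.0844 -0.0555 -0.    ] max [-0.0431 -0.0057 -0.    ] depth centre [-0.0636 -0.0305 -0.0009]
floor (330.5, 192.0) deck min [-0.0196  0.0032 -0.    ] max [ 0.0192  0.0274 -0.    ] depth centre [-0.0002  0.0154  0.0008]
floor (271.5, 166.5) deck min [-0.0861  0.0032 -0.    ] max [-0.0431  0.0812 -0.    ] depth centre [-0.0641  0.0431  0.0003]
floor (392.5, 84.0) deck min [ 0.0433  0.1108 -0.    ] max [ 0.0846  0.1418 -0.    ] depth centre [0.0637 0.1264 0.0003]
label (331.0, 240.0) deck min [-0.0123 -0.0458  0.034 ] max [ 0.0129 -0.0157  0.034 ] depth centre [ 0.0003 -0.0305  0.0345]
label (390.5, 239.5) deck min [ 0.0488 -0.0459  0.034 ] max [ 0.0759 -0.0147  0.034 ] depth centre [ 0.0621 -0.03    0.0347]
```

```bash
cat >> h.py <<'E'
O=np.array([.5534,.1827,.0843]);YAW=7.77
D=deckR(YAW);T=deck_tool(YAW)
def dk(x,y,z): return O+D.apply(np.array([x,y,z])/1e3)
def todeck(p): return D.inv().apply(np.array(p)-O)*1e3
E
python3 - <<'E'
from h import *
c=load("w1")
h=cv2.cvtColor(c["image"],cv2.COLOR_RGB2HSV);V=h[...,2]
def hit(uv,z,n=c):
    o,d=ray(n,uv);nn=D.apply([0,0,1]);return todeck(o+d*(((dk(0,0,z)-o)@nn)/(d@nn))).round(1)
for nm,(x0,y0,x1,y1) in(("short_a",(312,100,352,190)),("medium_b",(374,85,414,200))):
    m=np.zeros((480,640),bool);m[y0:y1,x0:x1]=True
    lab=(V>185)&m
    k=[b for b in blobs(cv2.erode(lab.astype(np.uint8),np.ones((2,2)))>0,500,5000)]
    print(nm,[(np.round(b[0][0],1),hit(b[0][0],34),np.round(b[0][1],1),round(b[0][2],1)) for b in k])
    blk=(V<80)&m;r=blobs(blk,300,9000);print(" black",[ (np.round(b[0][0],1),np.round(b[0][1],1),round(b[0][2],1)) for b in r])
t=load("top0")
for uv in((247.6,262.9),(299,256.3),(243.1,237.6),(301.6,229.9)): print("top",hit(uv,34,t))
s=load("scene0")
for n,a,b in(("short_b",(390.8,291.9),(212.4,206)),("long_b",(397.8,237.2),(207.8,262.9))):
    print(n,[np.round(q,4) for q in tri(t,a,s,b)],onplane(t,a,.034).round(4),onplane(s,b,.034).round(4))
plan([(dk(0,42,80),T),(dk(0,42,13),T)])
E
```

```text
short_a [(array([331. , 146.5]), array([ 0.1, 64.1, 34. ]), array([55., 24.]), 90.0)]
 black []
medium_b [(array([394.6, 145. ]), array([62.4, 65.4, 34. ]), array([25.4, 86.8]), 1.8)]
 black [(array([391.7, 144.1]), array([ 34. , 103.1]), 1.6)]
top [-1.2 65.2 34. ]
top [ -1.3 -56.1  34. ]
top [60.4 66.2 34. ]
top [ 61.  -70.2  34. ]
short_b [array([ 0.4696, -0.101 ,  0.0354]), np.float64(0.0005)] [ 0.4697 -0.1015  0.034 ] [ 0.4685 -0.101   0.034 ]
long_b [array([ 0.6086, -0.1222,  0.035 ]), np.float64(0.0011)] [ 0.6088 -0.1229  0.034 ] [ 0.6081 -0.1218  0.034 ]
[-0.004, -0.002, -0.003] [42.1, 1.1, 176.9] rows>=3.6
[-0.004, -0.002, -0.003] [42.0, 1.4, 243.9] rows>=1.3
```

```bash
python3 - <<'E'
from h import *
plan([(dk(0,64.3,80),T),(dk(0,64.3,14),T)])
E
```

```text
[-0.004, -0.002, -0.003] [64.4, 1.1, 177.0] rows>=3.8
[-0.004, -0.002, -0.003] [64.3, 1.3, 243.0] rows>=1.3
```

jog_arm:
  plan:
    - [-0.004,-0.002,-0.003,64.4,1.1,177,0.08]
    - [-0.004,-0.002,-0.003,64.4,1.1,177,0.08]
    - [-0.004,-0.002,-0.003,64.4,1.1,177,0.08]
    - [-0.004,-0.002,-0.003,64.4,1.1,177,0.08]
    - [-0.004,-0.002,-0.003,64.4,1.1,177,0.08]
    - [-0.004,-0.002,-0.003,64.3,1.3,210,0.08]
    - [-0.004,-0.002,-0.003,64.3,1.3,243,0.08]
    - [-0.004,-0.002,-0.003,64.3,1.3,243,0.08]
    - [-0.004,-0.002,-0.003,64.3,1.3,243,0.08]

```text
time: 3.2
ee_pos: [0.5395, 0.2449, 0.0976]
eef_rot: [0.642, 0.735, 0.163, 0.143]
ft_force: [0.9, 0.1, 0.4]
width: 0.047
grip_force: 0.0
```

```bash
python3 - <<'E'
from h import *
from bench import status
s=status.read_state();print(todeck(s["ee_pos"]).round(1),np.round(s["ft_force"],1));plan([(dk(0,64.3,14),T)])
E
```

```text
[ 0.8 63.5 14.3] [0.9 0.1 0.4]
[0.001, 0.001, -0.001] [0.8, -0.8, 0.3] rows>=0.0
```

jog_arm:
  plan:
    - [0,0,0,0,0,0,-1]
    - [0,0,0,0,0,0,-1]
    - [0,0,0,0,0,0,-1]
    - [0,0,0,0,0,0,-1]
    - [0,0,0,0,0,-30,-1]
    - [0,0,0,0,0,-50,-1]
    - [0,0,0,-12,-32,-50,-1]
    - [0,0,0,-22.3,-62.8,-50,-1]
    - [0,0,0,-22.3,-62.8,-50,-1]
    - [0,0,0,-22.3,-62.8,-50,-1]
    - [0,0,0,-22.3,-62.8,-20,-1]
    - [0,0,0,-22.3,-62.8,-20,-1]
  squeeze: 30

```text
time: 4.4
ee_pos: [0.4778, 0.2153, 0.0865]
eef_rot: [0.642, 0.736, 0.163, 0.141]
ft_force: [-0.6, 0.0, -1.9]
width: 0.0316
grip_force: 30.0
```

```bash
python3 - <<'E'
from h import *
c=snap("w2");print(todeck(dict(np.load("w2.npz"))["world_from_camera"][:3,3]).round(1))
from bench import status
s=status.read_state();print(todeck(s["ee_pos"]).round(1),s["grip_force"],np.round(s["ft_force"],1));plan([(dk(-62,41.2,14),T)])
E
```

```text
{'time': 4.4, 'ee_pos': [0.4778, 0.2153, 0.0865], 'eef_rot': [0.6422, 0.7357, 0.1629, 0.1408], 'ft_force': [-0.5765, 0.0147, -1.8639], 'width': 0.0316, 'joint_positions': [0.4002, 0.057, -1.0418, 2.1999, 0.4709, 0.5736, -0.8505]}
[-63.9 106.9 193.4]
[-63.1  43.4  33. ] 29.998778700828552 [-0.6 -0.  -0.6]
[-0.003, -0.003, -0.001] [-2.3, 1.2, 19.0] rows>=0.4
```

View pics/w2.png

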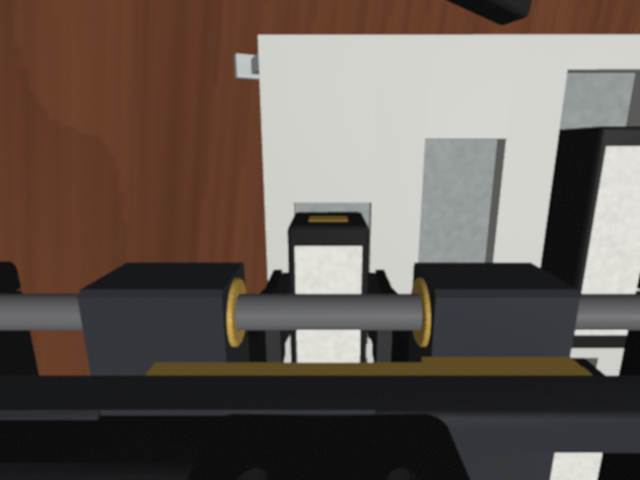

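The picture shows short_a held above the front-left pocket. The pocket's far end is at y≈203 and its sides at x≈294–371. The cartridge's lower far edge is at y≈213 and its top face spans x≈290–369, starting at y≈229.

```bash
python3 - <<'E'
from h import *
c=load("w2")
def hit(uv,z):
    o,d=ray(c,uv);nn=D.apply([0,0,1]);return todeck(o+d*(((dk(0,0,z)-o)@nn)/(d@nn))).round(1)
print("pocket L,R rib top / far floor",hit((294,206),10),hit((371,206),10),hit((332,203),0),hit((332,203),10))
print("cart bottom edge far",hit((332,213),19),"top far",hit((291,229),53),hit((369,229),53))
print("mid pocket",hit((425,139),10),hit((504,139),10),"deck left/top edge",hit((262,150),10),hit((330,36),10))
E
```

```text
pocket L,R rib top / far floor [-80.9  78.3  10. ] [-43.5  78.3  10. ] [-62.3  78.3  -0. ] [-62.4  79.8  10. ]
cart bottom edge far [-62.5  76.4  19. ] top far [-78.2  76.2  53. ] [-48.8  76.2  53. ]
mid pocket [-19.1 109.8  10. ] [ 17.7 109.8  10. ] deck left/top edge [-95.3 104.8  10. ] [-63.4 153.6  10. ]
```

jog_arm:
  plan:
    - [0,0,0,0.6,1.3,8,-1]
    - [0,0,0,0.6,1.3,15,-1]
    - [0,0,0,0.6,1.3,18,-1]
    - [0,0,0,0.6,1.3,18.5,-1]
    - [0,0,0,0.6,1.3,18.5,-1]

```text
time: 4.95
ee_pos: [0.4862, 0.2177, 0.0733]
eef_rot: [0.642, 0.736, 0.164, 0.143]
ft_force: [0.0, -0.7, -1.1]
width: 0.0317
grip_force: 30.0
```

```bash
python3 - <<'E'
from h import *
from bench import status
s=status.read_state();print(todeck(s["ee_pos"]).round(1),s["grip_force"],np.round(D.inv().apply(s["ft_force"]),1));plan([(dk(62,65.5,90),T)])
E
```

```text
[-60.7  43.7  16.1] 29.998819828033447 [-0.5 -0.7 -1. ]
[0.001, -0.001, 0.0] [21.8, 122.8, -73.7] rows>=2.9
```

jog_arm:
  plan:
    - [0,0,0,0,-1,1.7,-1]
    - [0,0,0,0,-1,1.7,-1]
    - [0,0,0,0,-1,1.7,0.08]
    - [0,0,0,0,-1,1.7,0.08]
    - [0,0,0,0,-1,-30,0.08]
    - [0,0,0,0,-1,-73.7,0.08]
    - [0,0,0,10,60,-73.7,0.08]
    - [0,0,0,22,108,-73.7,0.08]
    - [0,0,0,22,122.8,-73.7,0.08]
    - [0,0,0,22,122.8,-73.7,0.08]
    - [0,0,0,22,122.8,-30,0.08]
    - [0,0,0,22,122.8,-30,0.08]

```text
time: 6.15
ee_pos: [0.5794, 0.2505, 0.1457]
eef_rot: [0.643, 0.736, 0.16, 0.14]
ft_force: [-1.0, -0.8, -0.7]
width: 0.0469
grip_force: 0.0
```

```bash
python3 - <<'E'
from h import *
c=snap("w3")
from bench import status
s=status.read_state();print(todeck(s["ee_pos"]).round(1),np.round(s["ft_force"],1));plan([(dk(62,65.5,14),T)])
def hit(uv,z):
    o,d=ray(c,uv);nn=D.apply([0,0,1]);return todeck(o+d*(((dk(0,0,z)-o)@nn)/(d@nn))).round(1)
V=cv2.cvtColor(c["image"],cv2.COLOR_RGB2HSV)[...,2]
for k,a in blobs((V[:255]<90),600,50000): print(np.round(k[0]),np.round(k[1]),round(k[2]),[hit(b,34).tolist() for b in cv2.boxPoints(k)])
E
```

```text
{'time': 6.15, 'ee_pos': [0.5794, 0.2505, 0.1457], 'eef_rot': [0.6429, 0.7358, 0.1603, 0.1398], 'ft_force': [-1.0129, -0.7936, -0.7256], 'width': 0.0469, 'joint_positions': [0.364, 0.2932, -1.0541, 1.896, 0.6479, 0.8022, -0.8781]}
[58.6 65.  43.3] [-0.5  0.1  0.6]
[-0.005, -0.001, 0.0] [0.5, 3.6, 29.3] rows>=0.6
[ 95. 248.] [13. 88.] 90 [[-71.0, 85.5, 34.0], [-30.5, 85.5, 34.0], [-31.2, 79.3, 34.0], [-72.1, 79.3, 34.0]]
[340. 214.] [81. 70.] 90 [[46.1, 116.3, 34.0], [76.7, 116.2, 34.0], [77.7, 79.4, 34.0], [45.5, 79.4, 34.0]]
[588. 129.] [250.  80.] 83 [[137.3, 180.0, 34.0], [167.8, 183.4, 34.0], [199.7, 82.4, 34.0], [164.5, 77.7, 34.0]]
[518. 104.] [207.  43.] 90 [[122.4, 183.5, 34.0], [139.3, 183.4, 34.0], [150.0, 101.2, 34.0], [131.0, 101.2, 34.0]]
[316.  26.] [88. 56.] 9 [[31.8, 166.8, 34.0], [35.9, 186.8, 34.0], [70.3, 181.9, 34.0], [67.2, 161.7, 34.0]]
[ 12. 127.] [254.  22.] 90 [[-73.6, 184.2, 34.0], [-64.9, 184.2, 34.0], [-84.8, 79.3, 34.0], [-95.0, 79.3, 34.0]]
```

View pics/w3.png

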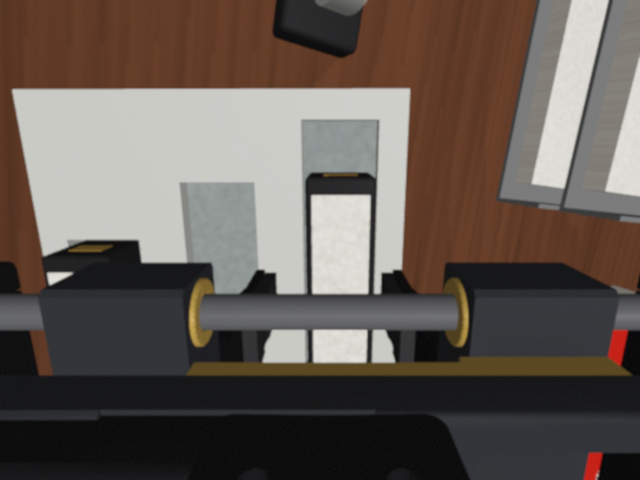

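The view shows medium_b's top between x≈306–375 with its far end at y≈174–178, so it is centred between the fingers along the row. short_a is down in the front-left pocket at the lower left.

jog_arm:
  plan:
    - [-0.005,0,0,0,3,0,0.08]
    - [-0.005,0,0,0,3,15,0.08]
    - [-0.005,0,0,0,3,29,0.08]
    - [-0.005,0,0,0,3,29,0.08]
    - [-0.005,0,0,0,3,29,-1]
    - [-0.005,0,0,0,3,29,-1]
    - [-0.005,0,0,0,3,29,-1]
    - [-0.005,0,0,0,3,29,-1]

```text
time: 7.0
ee_pos: [0.5957, 0.2547, 0.128]
eef_rot: [0.641, 0.735, 0.166, 0.145]
ft_force: [-6.6, -2.9, 8.7]
width: 0.0317
grip_force: 30.0
```

```bash
python3 - <<'E'
from h import *
from bench import status
s=status.read_state();print(todeck(s["ee_pos"]).round(1),s["grip_force"],s["width"])
E
```

```text
[65.3 65.7 17.8] 30.01816302537918 0.031737424750226825
```

jog_arm:
  plan:
    - [0,0,0,0,0,0,-1]
    - [0,0,0,0,0,0,-1]

```text
time: 7.2
ee_pos: [0.5957, 0.2548, 0.1281]
eef_rot: [0.641, 0.735, 0.166, 0.145]
ft_force: [-6.8, -3.5, 8.7]
width: 0.0312
grip_force: 30.0
```

```bash
python3 - <<'E'
from h import *
from bench import status
s=status.read_state();print(todeck(s["ee_pos"]).round(1),s["grip_force"],s["width"],D.inv().apply(s["ft_force"]).round(1),s["torque"]);print(np.round(s["joint_positions"],3));plan([(dk(62,65.5,14),T)])
c=snap("w4")
def hit(uv,z):
    o,d=ray(c,uv);nn=D.apply([0,0,1]);return todeck(o+d*(((dk(0,0,z)-o)@nn)/(d@nn))).round(1)
V=cv2.cvtColor(c["image"],cv2.COLOR_RGB2HSV)[...,2]
for k,a in blobs((V[:255]<90),600,50000): print(np.round(k[0]),np.round(k[1]),round(k[2]),[hit(b,34).tolist() for b in cv2.boxPoints(k)])
E
```

```text
[65.3 65.7 17.8] 30.017869770526886 0.031170124368202393 [-2.8 -2.6 10.9] [-0.54596299  0.96372106 -0.15001844]
[ 0.311  0.346 -1.009  1.887  0.731  0.778 -0.935]
[0.007, -0.0, 0.0] [-0.2, -3.3, 3.8] rows>=0.1
{'time': 7.2, 'ee_pos': [0.5957, 0.2548, 0.1281], 'eef_rot': [0.6413, 0.7351, 0.1657, 0.1446], 'ft_force': [-6.7677, -3.5316, 8.6748], 'width': 0.0312, 'joint_positions': [0.311, 0.3461, -1.0085, 1.8873, 0.7307, 0.7779, -0.935]}
[328. 218.] [73. 79.] 90 [[48.6, 117.0, 34.0], [78.6, 117.0, 34.0], [79.3, 88.1, 34.0], [47.9, 88.2, 34.0]]
[566. 127.] [254. 146.] 90 [[120.2, 178.3, 34.0], [170.4, 178.5, 34.0], [188.2, 87.9, 34.0], [129.6, 88.0, 34.0]]
[302.  27.] [54. 99.] 90 [[38.0, 178.1, 34.0], [71.7, 178.2, 34.0], [71.9, 161.3, 34.0], [37.1, 161.2, 34.0]]
```

```bash
python3 - <<'E'
from h import *
c=load("top0");z=c["z_map"];v,u=np.mgrid[0:480,0:640]
X=np.stack([(u-c["cx"])/c["fx"]*z,(v-c["cy"])/c["fy"]*z,z],-1)@c["world_from_camera"][:3,:3].T+c["world_from_camera"][:3,3]
m=(X[...,0]>.60)&(X[...,0]<.85)&(X[...,1]>-.15)&(X[...,1]<.5)&(X[...,2]>.02)&(z>0)
for y in np.arange(-.15,.5,.05):
    q=m&(X[...,1]>=y)&(X[...,1]<y+.05)
    for a,b in((.02,.08),(.08,.16),(.16,.4)):
        s=q&(X[...,2]>a)&(X[...,2]<=b)
        if s.sum()>5: print(round(y,2),(a,b),"xmin %.3f xmax %.3f zmax %.3f"%(X[s][:,0].min(),X[s][:,0].max(),X[s][:,2].max()))
for dy in(28,103):
  for zz in(88,): print("body upslope corner",(dk(160,dy,zz)).round(3))
E
```

```text
-0.15 (0.02, 0.08) xmin 0.600 xmax 0.643 zmax 0.042
-0.1 (0.02, 0.08) xmin 0.606 xmax 0.754 zmax 0.075
-0.1 (0.08, 0.16) xmin 0.738 xmax 0.762 zmax 0.157
-0.1 (0.16, 0.4) xmin 0.746 xmax 0.781 zmax 0.174
-0.05 (0.02, 0.08) xmin 0.728 xmax 0.744 zmax 0.079
-0.05 (0.08, 0.16) xmin 0.728 xmax 0.752 zmax 0.160
-0.05 (0.16, 0.4) xmin 0.734 xmax 0.794 zmax 0.177
0.0 (0.02, 0.08) xmin 0.743 xmax 0.770 zmax 0.079
0.0 (0.08, 0.16) xmin 0.600 xmax 0.782 zmax 0.159
0.0 (0.16, 0.4) xmin 0.752 xmax 0.771 zmax 0.174
0.05 (0.08, 0.16) xmin 0.600 xmax 0.660 zmax 0.153
0.1 (0.08, 0.16) xmin 0.600 xmax 0.655 zmax 0.153
0.15 (0.08, 0.16) xmin 0.600 xmax 0.646 zmax 0.152
0.2 (0.08, 0.16) xmin 0.600 xmax 0.639 zmax 0.152
0.25 (0.02, 0.08) xmin 0.832 xmax 0.848 zmax 0.080
0.25 (0.08, 0.16) xmin 0.600 xmax 0.850 zmax 0.158
0.25 (0.16, 0.4) xmin 0.833 xmax 0.850 zmax 0.197
0.3 (0.02, 0.08) xmin 0.832 xmax 0.850 zmax 0.080
0.3 (0.08, 0.16) xmin 0.600 xmax 0.850 zmax 0.160
0.3 (0.16, 0.4) xmin 0.848 xmax 0.850 zmax 0.172
0.35 (0.02, 0.08) xmin 0.600 xmax 0.850 zmax 0.080
0.35 (0.08, 0.16) xmin 0.832 xmax 0.850 zmax 0.159
0.35 (0.16, 0.4) xmin 0.848 xmax 0.850 zmax 0.173
0.4 (0.02, 0.08) xmin 0.600 xmax 0.850 zmax 0.080
0.4 (0.08, 0.16) xmin 0.600 xmax 0.850 zmax 0.159
0.4 (0.16, 0.4) xmin 0.848 xmax 0.850 zmax 0.172
0.45 (0.02, 0.08) xmin 0.600 xmax 0.850 zmax 0.080
0.45 (0.08, 0.16) xmin 0.601 xmax 0.850 zmax 0.159
0.45 (0.16, 0.4) xmin 0.848 xmax 0.850 zmax 0.172
body upslope corner [0.656 0.225 0.232]
body upslope corner [0.646 0.299 0.232]
```

The contact was just me gripping before the arm had settled; the cartridge is held at a TCP height of about 18 mm. Next I lift it and carry it over the middle-left pocket.

jog_arm:
  plan:
    - [0,0,0,0,0,-30,-1]
    - [0,0,0,0,0,-52,-1]
    - [0,0,0,0,0,-52,-1]
    - [0,0,0,-5,-30,-52,-1]
    - [0,0,0,-10,-60,-52,-1]
    - [0,0,0,-10,-60,-52,-1]
    - [0,0,0,-10,-60,-26,-1]
    - [0,0,0,-10,-60,-22,-1]
    - [0,0,0,-10,-60,-22,-1]
    - [0,0,0,-10,-60,-22,-1]
    - [0,0,0,-10,-60,-22,-1]
    - [0,0,0,-10,-60,-22,-1]

```text
time: 8.45
ee_pos: [0.5342, 0.2361, 0.1217]
eef_rot: [0.641, 0.735, 0.166, 0.144]
ft_force: [0.1, 0.0, -1.1]
width: 0.0317
grip_force: 30.0
```

```bash
cat >> h.py <<'E'
def look(n,h0,lo=0,up=20,x0=0,x1=640,y1=255,thr=90):
    """dark cartridge ends and their deck coords with the top face at deck height h0 (mm)"""
    c=snap(n)
    from bench import status
    s=status.read_state();print("TCP deck",todeck(s["ee_pos"]).round(1),"F deck",D.inv().apply(s["ft_force"]).round(1),"rot err",(R.from_quat(s["eef_rot"]).inv()*T).as_rotvec().round(4))
    def hit(uv,z):
        o,d=ray(c,uv);nn=D.apply([0,0,1]);return todeck(o+d*(((dk(0,0,z)-o)@nn)/(d@nn))).round(1)
    V=cv2.cvtColor(c["image"],cv2.COLOR_RGB2HSV)[...,2]
    m=V<thr;m[y1:]=False;m[:,:x0]=False;m[:,x1:]=False
    for k,a in blobs(m,600,50000):
        print(np.round(k[0]),np.round(k[1]),[hit(b,h0).tolist() for b in cv2.boxPoints(k)])
    return c,hit
E
python3 - <<'E'
from h import *
look("w5",34+20,x0=220,x1=450)
E
```

```text
{'time': 8.45, 'ee_pos': [0.5342, 0.2361, 0.1217], 'eef_rot': [0.6413, 0.7351, 0.1658, 0.1444], 'ft_force': [0.0973, 0.036, -1.1179], 'width': 0.0317, 'joint_positions': [0.4464, 0.1964, -1.1156, 2.0394, 0.6116, 0.7001, -0.9031]}
TCP deck [ 5.  55.5 38.8] F deck [-0.3 -0.5 -1.3] rot err [ 0.0069 -0.0004  0.0002]
[328. 217.] [80. 74.] [[-12.4, 77.7, 54.0], [-11.7, 107.1, 54.0], [18.9, 107.1, 54.0], [19.6, 77.7, 54.0]]
[386.  34.] [67. 95.] [[7.0, 168.4, 54.0], [39.7, 168.5, 54.0], [41.1, 147.2, 54.0], [7.2, 147.1, 54.0]]
```

View pics/w5.png

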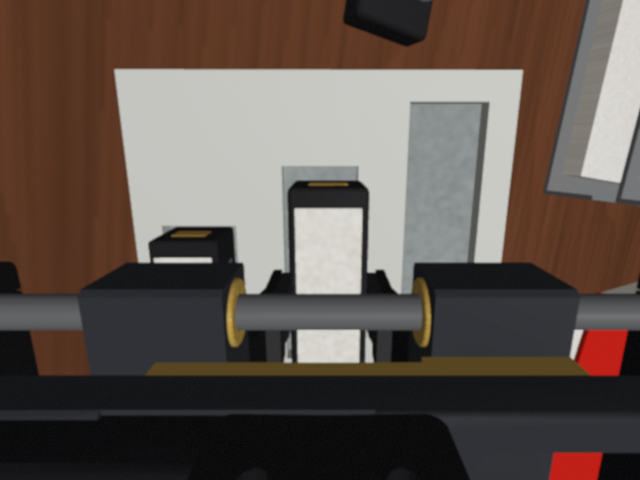

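medium_b is held over the middle-left pocket. The pocket spans x≈282–358 with its far end at y≈166, and the cartridge spans x≈290–368, so it needs to go about 3.6 mm downslope. short_a sits in the front-left pocket at (193,245).

jog_arm:
  plan:
    - [0,0,0,0,-3.6,0,-1]
    - [0,0,0,0,-3.6,6,-1]
    - [0,0,0,0,-3.6,14,-1]
    - [0,0,0,0,-3.6,18,-1]
    - [0,0,0,0,-3.6,20,-1]
    - [0,0,0,0,-3.6,20,-1]
    - [0,0,0,0,-3.6,20,-1]

```text
time: 9.2
ee_pos: [0.5391, 0.2377, 0.1023]
eef_rot: [0.641, 0.735, 0.166, 0.145]
ft_force: [-14.9, -4.3, 20.5]
width: 0.0316
grip_force: 30.0
```

```bash
python3 - <<'E'
from h import *
c,hit=look("w6",34.5,x0=220,x1=450)
t=load("top0");s=load("scene0")
# desk cartridges: long axis yaw from label rect, both views, on z=.034
for n,(a,b) in {"short_b":((390.8,291.9),(212.4,206)),"long_b":((397.8,237.2),(207.8,262.9))}.items():
    for c,uv in((t,a),(s,b)):
        h=cv2.cvtColor(c["image"],cv2.COLOR_RGB2HSV);m=(h[...,2]>200)&(h[...,1]<45)
        _,l=cv2.connectedComponents(m.astype(np.uint8));k=l==l[int(round(uv[1])),int(round(uv[0]))];v,u=np.nonzero(k)
        P=np.array([onplane(c,p,.034)[:2] for p in zip(u,v)]);d=np.linalg.svd(P-P.mean(0))[2][0]
        rr=cv2.minAreaRect((P*1e4).astype(np.float32))
        print(n,P.mean(0).round(4),"axis yaw",np.degrees(np.arctan2(d[1],d[0])).round(1)%180,"rect",np.round(rr[0],0),np.round(rr[1]),round(rr[2],1))
bt=tri(t,(451.6,249.2),s,(139,205));print("bottle cap",bt)
E
```

```text
{'time': 9.2, 'ee_pos': [0.5391, 0.2377, 0.1023], 'eef_rot': [0.641, 0.7354, 0.1656, 0.1445], 'ft_force': [-14.9322, -4.2738, 20.4824], 'width': 0.0316, 'joint_positions': [0.3936, 0.2466, -1.0739, 2.0461, 0.6968, 0.6848, -0.9731]}
TCP deck [ 1.5 56.4 19.1] F deck [-5.7 -1.5 24. ] rot err [ 0.007  -0.0004  0.0013]
[328. 220.] [67. 80.] [[-15.3, 105.3, 34.5], [15.3, 105.3, 34.5], [16.0, 78.6, 34.5], [-16.0, 78.6, 34.5]]
[395.  30.] [ 61. 108.] [[4.4, 169.2, 34.5], [41.5, 169.3, 34.5], [43.0, 150.0, 34.5], [4.5, 149.9, 34.5]]
[327.  30.] [20. 62.] [[-5.1, 150.4, 34.5], [-2.6, 169.8, 34.5], [4.1, 169.1, 34.5], [1.9, 149.7, 34.5]]
[280.  30.] [24. 62.] [[-22.5, 150.2, 34.5], [-19.6, 169.8, 34.5], [-11.6, 169.1, 34.5], [-14.2, 149.5, 34.5]]
[242.  30.] [60. 44.] [[-37.0, 169.0, 34.5], [-22.0, 169.1, 34.5], [-22.8, 150.1, 34.5], [-38.3, 150.1, 34.5]]
short_b [ 0.4699 -0.1013] axis yaw 61.400000000000006 rect [ 4701. -1011.] [528. 245.] 61.5
short_b [ 0.4686 -0.1012] axis yaw 61.2 rect [ 4687. -1012.] [526. 249.] 60.9
long_b [ 0.6088 -0.1227] axis yaw 51.0 rect [ 6090. -1226.] [1125.  246.] 50.4
long_b [ 0.6084 -0.1217] axis yaw 51.1 rect [ 6077. -1221.] [1131.  249.] 51.0
bottle cap (array([ 0.55221287, -0.21380505,  0.18474328]), np.float64(0.00212945647378778))
```

jog_arm:
  plan:
    - [0,0,0,0,0,-1,-1]
    - [0,0,0,0,0,-1,0.08]
    - [0,0,0,0,0,-1,0.08]
    - [0,0,0,0,0,-1,0.08]
    - [0,0,0,0,0,-30,0.08]
    - [0,0,0,0,0,-80,0.08]
    - [0,0,0,0,0,-120,0.08]
    - [0,0,0,0,0,-120,0.08]

```text
time: 10.05
ee_pos: [0.4882, 0.2293, 0.2112]
eef_rot: [0.642, 0.735, 0.166, 0.145]
ft_force: [0.4, -0.3, -0.2]
width: 0.0472
grip_force: 0.0
```

```bash
python3 - <<'E'
from h import *
c,hit=look("w7",34)
h=cv2.cvtColor(c["image"],cv2.COLOR_RGB2HSV);m=(h[...,2]<80);m[258:]=False;m[:,:100]=False;m[:,520:]=False
F=flat_tool(51.1)
plan([([.57,0.02,.26],F),([.6086,-.1222,.18],F)])
E
```

```text
{'time': 10.05, 'ee_pos': [0.4882, 0.2293, 0.2112], 'eef_rot': [0.6417, 0.7348, 0.1658, 0.1446], 'ft_force': [0.445, -0.3439, -0.1512], 'width': 0.0472, 'joint_positions': [0.6118, -0.208, -1.1286, 2.0275, -0.0211, 0.793, -0.4008]}
TCP deck [  2.7  57.2 142.8] F deck [2.5 3.9 1. ] rot err [ 0.0122 -0.0012  0.0018]
[244. 227.] [54. 50.] [[-76.6, 81.9, 34.0], [-41.4, 81.9, 34.0], [-42.9, 42.3, 34.0], [-79.3, 42.4, 34.0]]
[571. 127.] [254. 136.] [[110.3, 207.8, 34.0], [196.2, 208.0, 34.0], [228.9, 41.5, 34.0], [128.5, 41.8, 34.0]]
[377.  34.] [65. 68.] [[7.8, 171.2, 34.0], [13.9, 210.2, 34.0], [54.3, 204.9, 34.0], [49.8, 165.4, 34.0]]
[159. 127.] [ 33. 256.] [[-141.8, 42.8, 34.0], [-109.6, 208.3, 34.0], [-89.4, 206.9, 34.0], [-118.3, 40.9, 34.0]]
[0.423, -0.183, 0.803] [-220.7, 66.3, -18.3] rows>=6.2
[0.423, -0.183, 0.803] [-366.9, 48.5, 61.9] rows>=3.4
```

View pics/w7.png

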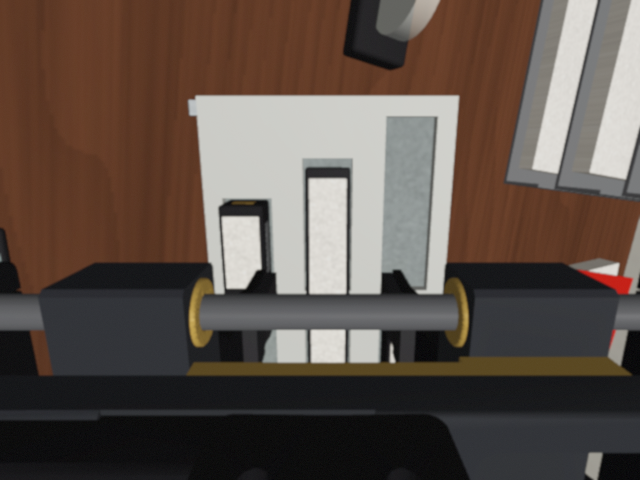

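Both moved cartridges are seated: short_a at about (243,250) in the front row and medium_b at about (328,265) in the middle row. The back-left pocket at (410,200) is empty.

jog_arm:
  plan:
    - [0.423,-0.183,0.803,-220.7,66.3,-18.3,0.6]
    - [0.423,-0.183,0.803,-220.7,66.3,-18.3,0.6]
    - [0.423,-0.183,0.803,-220.7,66.3,-18.3,0.6]
    - [0.423,-0.183,0.803,-220.7,66.3,-18.3,0.6]
    - [0.423,-0.183,0.803,-220.7,66.3,-18.3,0.6]
    - [0.423,-0.183,0.803,-220.7,66.3,-18.3,0.6]
    - [0.423,-0.183,0.803,-220.7,66.3,-18.3,0.6]
    - [0.423,-0.183,0.803,-366.9,48.5,61.9,0.6]
    - [0.423,-0.183,0.803,-366.9,48.5,61.9,0.6]
    - [0.423,-0.183,0.803,-366.9,48.5,61.9,0.6]
    - [0.423,-0.183,0.803,-366.9,48.5,61.9,0.6]
    - [0.423,-0.183,0.803,-366.9,48.5,61.9,0.6]

```text
time: 11.3
ee_pos: [0.6069, -0.1266, 0.1726]
eef_rot: [0.903, 0.43, -0.004, -0.001]
ft_force: [-0.1, 1.0, 0.3]
width: 0.0696
grip_force: 0.0
```

jog_arm:
  plan:
    - [0,0,0,0,0,0,0.6]
    - [0,0,0,0,0,0,0.6]
    - [0,0,0,0,0,0,0.6]

```text
time: 11.6
ee_pos: [0.6081, -0.1224, 0.1756]
eef_rot: [0.902, 0.432, -0.002, -0.001]
ft_force: [-0.0, 0.3, 0.1]
width: 0.0694
grip_force: 0.0
```

```bash
python3 - <<'E'
from h import *
c=snap("w8")
V=cv2.cvtColor(c["image"],cv2.COLOR_RGB2HSV)[...,2]
m=V>190;m[:,:200]=False;m[:,450:]=False;m[262:]=False
for k,a in blobs(m,300,50000):
    P=[onplane(c,b,.034) for b in cv2.boxPoints(k)];print(np.round(k[0]),np.round(k[1]),[p[:2].round(4).tolist() for p in P],c["z_map"][int(k[0][1]),int(k[0][0])],depthpt(c,k[0],c["z_map"][int(k[0][1]),int(k[0][0])]).round(4))
F=flat_tool(51.1);plan([([.6086,-.1222,.014],F)])
E
```

```text
{'time': 11.6, 'ee_pos': [0.6081, -0.1224, 0.1756], 'eef_rot': [0.902, 0.4317, -0.0021, -0.0006], 'ft_force': [-0.0304, 0.3154, 0.1319], 'width': 0.0694, 'joint_positions': [0.7691, 0.4924, -0.8693, 1.4976, 0.3812, 1.3329, -0.8113]}
[332. 207.] [108.  33.] [[0.6356, -0.0707], [0.6556, -0.0868], [0.6014, -0.1557], [0.58, -0.1385]] 0.30656427 [ 0.619  -0.1119  0.0328]
[221.  44.] [15. 86.] [[0.5994, 0.033], [0.6602, 0.0411], [0.6628, 0.0311], [0.6017, 0.0225]] 0.30391696 [0.6299 0.0424 0.004 ]
[-0.003, 0.003, 0.0] [1.5, 0.5, 161.4] rows>=3.2
```

jog_arm:
  plan:
    - [-0.003,0.003,0,2,1,45,0.6]
    - [-0.003,0.003,0,2,1,90,0.6]
    - [-0.003,0.003,0,2,1,130,0.6]
    - [-0.003,0.003,0,2,1,155,0.6]
    - [-0.003,0.003,0,2,1,161,0.6]
    - [-0.003,0.003,0,2,1,161,0.6]
    - [-0.003,0.003,0,2,1,161,0.6]
    - [-0.003,0.003,0,2,1,161,0.6]
    - [-0.003,0.003,0,2,1,161,-1]
    - [-0.003,0.003,0,2,1,161,-1]
    - [-0.003,0.003,0,2,1,161,-1]
    - [-0.003,0.003,0,2,1,161,-1]

```text
time: 12.85
ee_pos: [0.6088, -0.1235, 0.0136]
eef_rot: [0.903, 0.43, -0.001, -0.0]
ft_force: [0.3, 0.5, 0.1]
width: 0.0453
grip_force: 0.0
```

jog_arm:
  plan:
    - [0,0,0,0,0,0,-1]
    - [0,0,0,0,0,-1,-1]

```text
time: 13.05
ee_pos: [0.6087, -0.1234, 0.0144]
eef_rot: [0.903, 0.43, -0.001, -0.001]
ft_force: [0.1, -0.5, -0.7]
width: 0.0312
grip_force: 30.0
```

```bash
python3 - <<'E'
from h import *
from bench import status
s=status.read_state();print(np.round(s["ee_pos"],4),s["width"],s["grip_force"],np.round(s["ft_force"],1))
# cartridge centre ahead of TCP along tool x
p=np.array(s["ee_pos"]);x=R.from_quat(s["eef_rot"]).apply([1,0,0]);print("obj offset along tool x",(np.array([.6100,-.1225])-p[:2])@x[:2])
plan([(p+[0,0,.2],flat_tool(51.1)),(dk(62,72,100),T),(dk(62,72,50),T)])
E
```

```text
[ 0.6087 -0.1234  0.0144] 0.03124125211682468 29.99836027622223 [ 0.1 -0.5 -0.7]
obj offset along tool x 0.0015245750834904006
[-0.002, 0.001, -0.002] [-0.2, -0.3, -200.0] rows>=4.0
[-0.414, 0.178, -0.803] [262.2, -279.0, -186.6] rows>=7.7
[-0.414, 0.178, -0.803] [277.7, -264.4, -141.3] rows>=1.0
```

jog_arm:
  plan:
    - [0,0,0,0,0,-50,-1]
    - [0,0,0,0,0,-100,-1]
    - [0,0,0,0,0,-150,-1]
    - [0,0,0,0,0,-200,-1]
    - [-0.414,0.178,-0.803,262,-279,-200,-1]
    - [-0.414,0.178,-0.803,262,-279,-200,-1]
    - [-0.414,0.178,-0.803,262,-279,-195,-1]
    - [-0.414,0.178,-0.803,262,-279,-190,-1]
    - [-0.414,0.178,-0.803,262,-279,-187,-1]
    - [-0.414,0.178,-0.803,262,-279,-187,-1]
    - [-0.414,0.178,-0.803,262,-279,-187,-1]
    - [-0.414,0.178,-0.803,262,-279,-187,-1]

```text
time: 14.25
ee_pos: [0.5559, 0.2582, 0.2019]
eef_rot: [0.641, 0.736, 0.163, 0.144]
ft_force: [-0.3, 0.0, -1.3]
width: 0.0319
grip_force: 30.0
```

```bash
python3 - <<'E'
from h import *
from bench import status
s=status.read_state();print(todeck(s["ee_pos"]).round(1),s["grip_force"]);plan([(dk(62,71,40),T)])
E
```

```text
[ 61.2  74.4 101.2] 29.997060298919678
[0.002, 0.001, 0.003] [-3.3, 0.6, 61.2] rows>=1.2
```

jog_arm:
  plan:
    - [0.002,0.001,0.003,-3.3,0.6,25,-1]
    - [0.002,0.001,0.003,-3.3,0.6,61,-1]
    - [0.002,0.001,0.003,-3.3,0.6,61,-1]
    - [0.002,0.001,0.003,-3.3,0.6,61,-1]
    - [0.002,0.001,0.003,-3.3,0.6,61,-1]

```text
time: 14.75
ee_pos: [0.5838, 0.2568, 0.1482]
eef_rot: [0.643, 0.735, 0.164, 0.142]
ft_force: [-0.1, -0.3, -0.4]
width: 0.0315
grip_force: 30.0
```

```bash
python3 - <<'E'
from h import *
c,hit=look("w9",34+26,x0=220,x1=450)
V=cv2.cvtColor(c["image"],cv2.COLOR_RGB2HSV)[...,2].astype(int)
print(V[120:215:4,328]);print(V[190,270:420:4])
E
```

```text
{'time': 14.75, 'ee_pos': [0.5838, 0.2568, 0.1482], 'eef_rot': [0.6429, 0.7347, 0.1635, 0.1417], 'ft_force': [-0.0741, -0.3285, -0.4268], 'width': 0.0315, 'joint_positions': [0.3996, 0.3324, -1.119, 1.882, 0.7109, 0.8272, -0.9249]}
TCP deck [63.7 68.9 41. ] F deck [-0.7  0.2 -1. ] rot err [ 0.0005 -0.0005 -0.0031]
[230. 231.] [46. 21.] [[21.3, 110.8, 60.0], [29.3, 110.7, 60.0], [28.2, 92.6, 60.0], [20.0, 92.7, 60.0]]
[328. 198.] [ 84. 113.] [[45.7, 92.6, 60.0], [47.0, 135.2, 60.0], [77.5, 135.1, 60.0], [78.5, 92.5, 60.0]]
[306.  30.] [93. 57.] [[36.8, 167.0, 60.0], [42.7, 183.8, 60.0], [72.5, 176.3, 60.0], [67.5, 159.0, 60.0]]
[204 204 205 149 150 150  38  44  44  44  43 208 223 217 222 221 220 222
 222 221 222 223 220 222]
[201 201 202 202 128  37 210 216 217 219 223 223 223 223 223 222 222 218
 219 220 221 219 218 206  41 154 203 204 203 204 204  99  94 100  97  95
  92  94]
```

View pics/w9.png

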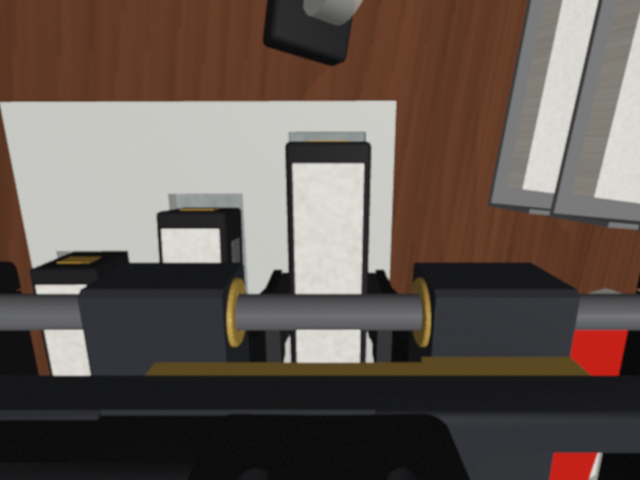

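long_b is held over the back-left pocket. The pocket's far end is at y≈132 with sides at x≈289–366. The cartridge spans x≈287–370 with its far edge at y≈142.

```bash
python3 - <<'E'
from h import *
c=load("w9");h=c["image"].astype(int).sum(2)
def hit(uv,z):
    o,d=ray(c,uv);nn=D.apply([0,0,1]);return todeck(o+d*(((dk(0,0,z)-o)@nn)/(d@nn))).round(1)
print(np.nonzero(h[137,270:385]<550)[0][[0,-1]]+270, np.nonzero(h[110:170,300]<550)[0][[0]]+110)
print(hit((289,137),10),hit((366,137),10),hit((328,132),0),hit((328,132),10),"cart",hit((287.5,180),60.6),hit((369.5,180),60.6),hit((328,142),26.6))
E
```

```text
[288 366] [131]
[ 43.2 137.7  10. ] [ 80.8 137.5  10. ] [ 62.2 140.3   0. ] [ 62.2 140.   10. ] cart [ 47.2 121.3  60.6] [ 77.6 121.2  60.6] [ 62.2 135.1  26.6]
```

jog_arm:
  plan:
    - [0,0,-0.003,1.9,-0.4,5,-1]
    - [0,0,-0.003,1.9,-0.4,14,-1]
    - [0,0,-0.003,1.9,-0.4,20,-1]
    - [0,0,-0.003,1.9,-0.4,24,-1]
    - [0,0,-0.003,1.9,-0.4,25.5,-1]
    - [0,0,-0.003,1.9,-0.4,25.5,-1]
    - [0,0,-0.003,1.9,-0.4,25.5,-1]

```text
time: 15.5
ee_pos: [0.5935, 0.2591, 0.1234]
eef_rot: [0.642, 0.736, 0.162, 0.142]
ft_force: [-9.5, -4.9, 9.0]
width: 0.0317
grip_force: 30.0
```

```bash
python3 - <<'E'
from h import *
c,hit=look("w10",35,x0=220,x1=450)
F=flat_tool(61.3)
p=np.array([.4693+.0048,-.1012+.0088,0])
plan([(dk(62,72,90),T),(dk(-20,-40,150),T),(p+[0,0,.17],F)])
E
```

```text
{'time': 15.5, 'ee_pos': [0.5935, 0.2591, 0.1234], 'eef_rot': [0.6422, 0.7357, 0.1618, 0.1419], 'ft_force': [-9.51, -4.8569, 9.0309], 'width': 0.0317, 'joint_positions': [0.3433, 0.3871, -1.0687, 1.8809, 0.7831, 0.8096, -0.9747]}
TCP deck [61.9 70.2 14.3] F deck [-5.  -3.9 11.3] rot err [-0.0025  0.0011  0.    ]
[328. 198.] [112.  84.] [[45.5, 135.9, 35.0], [75.6, 135.8, 35.0], [76.7, 94.1, 35.0], [44.4, 94.1, 35.0]]
[307.  27.] [98. 60.] [[35.9, 165.8, 35.0], [38.9, 183.8, 35.0], [70.9, 180.6, 35.0], [69.0, 162.4, 35.0]]
[-0.003, 0.001, 0.0] [1.7, -0.1, -75.7] rows>=1.5
[-0.003, 0.001, 0.0] [-110.4, -82.2, -135.4] rows>=3.0
[0.419, -0.137, 0.626] [-332.2, -130.9, -111.6] rows>=5.1
```

jog_arm:
  plan:
    - [0,0,0,0,0,0,0.08]
    - [0,0,0,0,0,0,0.08]
    - [0,0,0,0,0,0,0.08]
    - [0,0,0,0,0,-40,0.08]
    - [0,0,0,0,0,-85,0.08]
    - [0,0,0,0,0,-130,0.08]
    - [0.419,-0.137,0.626,-332,-131,-111.6,0.6]
    - [0.419,-0.137,0.626,-332,-131,-111.6,0.6]
    - [0.419,-0.137,0.626,-332,-131,-111.6,0.6]
    - [0.419,-0.137,0.626,-332,-131,-111.6,0.6]
    - [0.419,-0.137,0.626,-332,-131,-111.6,0.6]
    - [0.419,-0.137,0.626,-332,-131,-111.6,0.6]

```text
time: 16.75
ee_pos: [0.4854, -0.0389, 0.1803]
eef_rot: [0.861, 0.508, 0.001, -0.002]
ft_force: [0.7, -0.3, 0.6]
width: 0.0691
grip_force: 0.0
```

```bash
python3 - <<'E'
from h import *
plan([([.4741,-.0924,.17],flat_tool(61.3))])
E
```

```text
[-0.003, -0.003, -0.005] [-52.3, 16.0, 10.1] rows>=1.1
```

jog_arm:
  plan:
    - [-0.003,-0.003,-0.005,-52.3,16,10,0.6]
    - [-0.003,-0.003,-0.005,-52.3,16,10,0.6]
    - [-0.003,-0.003,-0.005,-52.3,16,10,0.6]
    - [-0.003,-0.003,-0.005,-52.3,16,10,0.6]
    - [-0.003,-0.003,-0.005,-52.3,16,10,0.6]

```text
time: 17.25
ee_pos: [0.4745, -0.0887, 0.1712]
eef_rot: [0.858, 0.513, 0.001, 0.002]
ft_force: [-0.7, 0.1, -0.1]
width: 0.0694
grip_force: 0.0
```

```bash
python3 - <<'E'
from h import *
c=snap("w11")
V=cv2.cvtColor(c["image"],cv2.COLOR_RGB2HSV)[...,2]
m=V>190;m[:,:240]=False;m[:,420:]=False;m[262:]=False
for k,a in blobs(m,200,50000):
    print(np.round(k[0]),np.round(k[1]),[onplane(c,b,.034)[:2].round(4).tolist() for b in cv2.boxPoints(k)],depthpt(c,k[0],c["z_map"][int(k[0][1]),int(k[0][0])]).round(4))
plan([([.4741,-.0924,.014],flat_tool(61.3))])
E
```

```text
{'time': 17.25, 'ee_pos': [0.4745, -0.0887, 0.1712], 'eef_rot': [0.8582, 0.5133, 0.0006, 0.0019], 'ft_force': [-0.7206, 0.1415, -0.0845], 'width': 0.0694, 'joint_positions': [1.0811, 0.1686, -1.0585, 1.8546, 0.1601, 1.205, -0.5211]}
[332. 236.] [51. 34.] [[0.4719, -0.0714], [0.4957, -0.0842], [0.4761, -0.1217], [0.4516, -0.1085]] [ 0.4741 -0.096   0.0348]
[324.  51.] [169. 102.] [[0.4619, 0.0258], [0.4971, 0.0834], [0.6012, 0.0277], [0.5723, -0.0334]] [0.5364 0.0323 0.0057]
[0.004, 0.001, 0.008] [-3.2, 0.8, 157.1] rows>=3.1
```

jog_arm:
  plan:
    - [0.004,0.001,0.008,-2.6,1.8,0,0.6]
    - [0.004,0.001,0.008,-2.6,1.8,45,0.6]
    - [0.004,0.001,0.008,-2.6,1.8,90,0.6]
    - [0.004,0.001,0.008,-2.6,1.8,130,0.6]
    - [0.004,0.001,0.008,-2.6,1.8,152,0.6]
    - [0.004,0.001,0.008,-2.6,1.8,157,0.6]
    - [0.004,0.001,0.008,-2.6,1.8,157,0.6]
    - [0.004,0.001,0.008,-2.6,1.8,157,0.6]
    - [0.004,0.001,0.008,-2.6,1.8,157,-1]
    - [0.004,0.001,0.008,-2.6,1.8,157,-1]
    - [0.004,0.001,0.008,-2.6,1.8,157,-1]
    - [0.004,0.001,0.008,-2.6,1.8,157,-1]

```text
time: 18.5
ee_pos: [0.4748, -0.0941, 0.0141]
eef_rot: [0.861, 0.509, -0.0, 0.0]
ft_force: [-0.7, -0.1, 0.6]
width: 0.0456
grip_force: 0.0
```

jog_arm:
  plan:
    - [0,0,0,0,0,0,-1]
    - [0,0,0,0,0,-1,-1]

```text
time: 18.7
ee_pos: [0.4745, -0.0939, 0.0147]
eef_rot: [0.861, 0.509, -0.0, -0.0]
ft_force: [-1.2, -0.2, -0.7]
width: 0.032
grip_force: 30.0
```

```bash
python3 - <<'E'
from h import *
from bench import status
s=status.read_state();print(np.round(s["ee_pos"],4),s["width"],s["grip_force"],np.round(s["ft_force"],1))
p=np.array(s["ee_pos"]);x=R.from_quat(s["eef_rot"]).apply([1,0,0]);print("obj offset along tool x",(np.array([.4708,-.1010])-p[:2])@x[:2])
plan([(p+[0,0,.2],flat_tool(61.3)),(dk(-62,-32,100),T),(dk(-62,-32,50),T)])
E
```

```text
[ 0.4745 -0.0939  0.0147] 0.03199016124370138 29.9929341673851 [-1.2 -0.2 -0.7]
obj offset along tool x -0.007980782078214493
[-0.001, 0.0, -0.003] [-0.1, -0.2, -200.0] rows>=4.0
[-0.422, 0.139, -0.629] [195.9, -124.4, -133.9] rows>=5.1
[-0.422, 0.139, -0.629] [208.5, -107.4, -88.6] rows>=1.0
```

jog_arm:
  plan:
    - [0,0,0,0,0,-50,-1]
    - [0,0,0,0,0,-100,-1]
    - [0,0,0,0,0,-150,-1]
    - [0,0,0,0,0,-190,-1]
    - [-0.422,0.139,-0.629,194,-124.4,-180,-1]
    - [-0.422,0.139,-0.629,194,-124.4,-170,-1]
    - [-0.422,0.139,-0.629,194,-124.4,-160,-1]
    - [-0.422,0.139,-0.629,194,-124.4,-145,-1]
    - [-0.422,0.139,-0.629,194,-124.4,-134,-1]
    - [-0.422,0.139,-0.629,194,-124.4,-134,-1]
    - [-0.422,0.139,-0.629,194,-124.4,-134,-1]
    - [-0.422,0.139,-0.629,194,-124.4,-134,-1]

```text
time: 19.9
ee_pos: [0.4595, 0.1359, 0.1492]
eef_rot: [0.642, 0.735, 0.163, 0.142]
ft_force: [0.0, -0.0, -1.4]
width: 0.0315
grip_force: 30.0
```

```bash
python3 - <<'E'
from h import *
from bench import status
s=status.read_state();print(todeck(s["ee_pos"]).round(1),s["grip_force"]);plan([(dk(-61.5,-34,40),T)])
E
```

```text
[-62.6 -33.7 100.8] 29.992570281028748
[-0.001, 0.0, -0.001] [-0.3, 1.2, 60.8] rows>=1.2
```

jog_arm:
  plan:
    - [0,0,0,-0.3,1.2,30,-1]
    - [0,0,0,-0.3,1.2,61,-1]
    - [0,0,0,-0.3,1.2,61,-1]
    - [0,0,0,-0.3,1.2,61,-1]
    - [0,0,0,-0.3,1.2,61,-1]

```text
time: 20.4
ee_pos: [0.4867, 0.1386, 0.0947]
eef_rot: [0.643, 0.735, 0.163, 0.142]
ft_force: [-0.9, -0.5, -1.4]
width: 0.0313
grip_force: 30.0
```

```bash
python3 - <<'E'
from h import *
c,hit=look("w12",60,x0=220,x1=450)
E
```

```text
{'time': 20.4, 'ee_pos': [0.4867, 0.1386, 0.0947], 'eef_rot': [0.643, 0.7347, 0.1632, 0.142], 'ft_force': [-0.9129, -0.5461, -1.3871], 'width': 0.0313, 'joint_positions': [1.1189, -0.1879, -1.4503, 2.2391, -0.1839, 0.5034, -0.0945]}
TCP deck [-61.  -34.5  39.9] F deck [-0.7 -0.9 -0.7] rot err [ 0.0001  0.0005 -0.0017]
[328. 242.] [24. 78.] [[-77.1, -1.5, 60.0], [-47.4, -1.6, 60.0], [-47.2, -11.1, 60.0], [-77.3, -11.0, 60.0]]
[431. 236.] [37. 36.] [[-30.1, 3.4, 60.0], [-16.5, 3.4, 60.0], [-15.5, -11.2, 60.0], [-29.4, -11.1, 60.0]]
[327. 108.] [173.  78.] [[-75.4, 70.0, 60.0], [-49.3, 69.9, 60.0], [-48.0, 11.8, 60.0], [-77.1, 11.8, 60.0]]
[434. 101.] [202.  29.] [[-31.5, 76.4, 60.0], [-21.9, 76.4, 60.0], [-17.0, 9.0, 60.0], [-27.8, 9.1, 60.0]]
```

View pics/w12.png

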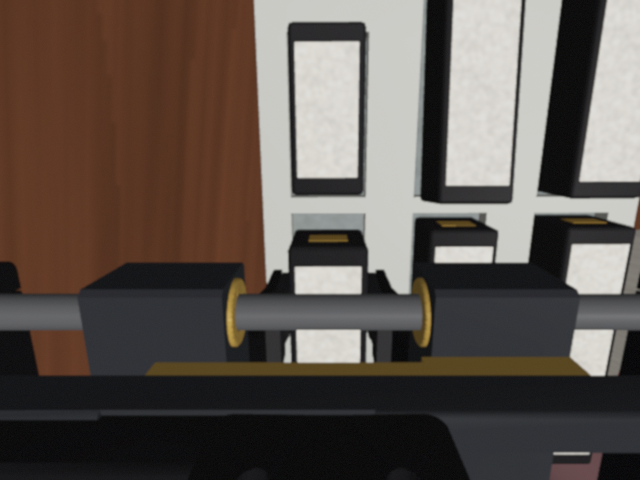

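short_b is held over the front-right pocket. The pocket's far end is at y≈213 with sides at x≈292–365, and the cartridge's lower far edge is at y≈231 spanning x≈290–367. short_a at (327,108), medium_b and long_b are seated above it.

```bash
python3 - <<'E'
from h import *
c=load("w12");V=cv2.cvtColor(c["image"],cv2.COLOR_RGB2HSV)[...,2].astype(int)
def hit(uv,z):
    o,d=ray(c,uv);nn=D.apply([0,0,1]);return todeck(o+d*(((dk(0,0,z)-o)@nn)/(d@nn))).round(1)
print(V[205:260:2,300],V[222,280:380:3])
print("pocket",hit((292,222),10),hit((365,222),10),hit((328,213),10),"cart end bottom",hit((328,231),25.3),"top",hit((328,247),59.3),hit((290,250),59.3),hit((367,250),59.3))
E
```

```text
[201 201 201 201 174 152 154 155 152 150 150 148 105  23  15  17  15  15
  15  17  19  25  32  35  37  37  37  37] [201 200 200 200 148 152 151 151 148 145 148 151 152 152 154 155 154 153
 151 149 150 152 152 153 153 154 153 150 133 202 202 202 202 203]
pocket [-80.7  -8.4  10. ] [-43.3  -8.5  10. ] [-62.3  -3.8  10. ] cart end bottom [-62.3  -9.8  25.3] top [-62.3  -8.4  59.3] [-77.   -9.6  59.3] [-47.1  -9.7  59.3]
```

jog_arm:
  plan:
    - [0,0,0,1.6,0,5,-1]
    - [0,0,0,1.6,0,14,-1]
    - [0,0,0,1.6,0,20,-1]
    - [0,0,0,1.6,0,23.5,-1]
    - [0,0,0,1.6,0,24.5,-1]
    - [0,0,0,1.6,0,24.5,-1]
    - [0,0,0,1.6,0,24.5,-1]

```text
time: 21.15
ee_pos: [0.4962, 0.1423, 0.0723]
eef_rot: [0.642, 0.736, 0.163, 0.143]
ft_force: [0.0, -0.2, -1.0]
width: 0.0317
grip_force: 30.0
```

```bash
python3 - <<'E'
from h import *
c,hit=look("w13",35,x0=220,x1=450)
V=cv2.cvtColor(c["image"],cv2.COLOR_RGB2HSV)[...,2].astype(int)
print(V[190:262:2,300]);print([hit((328,r),z).tolist() for r in(196,) for z in (10,)])
E
```

```text
{'time': 21.15, 'ee_pos': [0.4962, 0.1423, 0.0723], 'eef_rot': [0.6417, 0.7357, 0.1627, 0.1429], 'ft_force': [0.0343, -0.2255, -1.0041], 'width': 0.0317, 'joint_positions': [0.9324, 0.1264, -1.3926, 2.2375, 0.525, 0.515, -0.709]}
TCP deck [-61.4 -32.5  15.4] F deck [ 0.1 -0.2 -1.4] rot err [0.0005 0.0014 0.0008]
[328. 242.] [24. 79.] [[-77.7, 0.7, 35.0], [-47.6, 0.7, 35.0], [-47.3, -8.8, 35.0], [-78.0, -8.8, 35.0]]
[329. 108.] [200.  92.] [[-77.9, 76.6, 35.0], [-47.2, 76.7, 35.0], [-45.1, 9.2, 35.0], [-79.8, 9.2, 35.0]]
[442. 108.] [216.  15.] [[-27.6, 79.1, 35.0], [-22.7, 79.1, 35.0], [-17.0, 6.2, 35.0], [-22.7, 6.2, 35.0]]
[104  37  36  38  38  39  37  38  34  62 181 201 201 201 202 201 201 201
 197 157  60  16  18  15  13  18  19  16  23  29  32  37  37  36  35  36]
[[-62.8, 10.4, 10.0]]
```

jog_arm:
  plan:
    - [0,0,0,0,0,0.6,-1]
    - [0,0,0,0,0,0.6,0.08]
    - [0,0,0,0,0,0.6,0.08]
    - [0,0,0,0,0,0.6,0.08]
    - [0,0,0,0,0,-15,0.08]
    - [0,0,0,0,0,-35,0.08]
    - [0,0,0,0,0,-60,0.08]
    - [0,0,0,0,0,-90,0.08]
    - [0,0,0,0,0,-90,0.08]

```text
time: 22.1
ee_pos: [0.4585, 0.1373, 0.1557]
eef_rot: [0.642, 0.735, 0.164, 0.143]
ft_force: [0.8, -0.8, -1.4]
width: 0.0469
grip_force: 0.0
```

```bash
python3 - <<'E'
from h import *
from bench import status
s=status.read_state();print(todeck(s["ee_pos"]).round(1),np.round(s["joint_positions"],3),np.round(s["ft_force"],1))
plan([([.42,-.22,.38],flat_tool(70))])
E
```

```text
[-60.6 -32.1 107.1] [ 0.69  -0.356 -0.994  2.239 -0.335  0.686  0.011] [ 0.8 -0.8 -1.4]
[0.431, -0.106, 0.477] [-348.8, 17.1, -239.8] rows>=8.5
```

jog_arm:
  plan:
    - [0,0,0,0,0,-60,0.08]
    - [0.431,-0.106,0.477,-349,17,-240,0.08]
    - [0.431,-0.106,0.477,-349,17,-240,0.08]
    - [0.431,-0.106,0.477,-349,17,-240,0.08]
    - [0.431,-0.106,0.477,-349,17,-240,0.08]
    - [0.431,-0.106,0.477,-349,17,-240,0.08]
    - [0.431,-0.106,0.477,-349,17,-240,0.08]
    - [0.431,-0.106,0.477,-349,17,-240,0.08]
    - [0.431,-0.106,0.477,-349,17,-240,0.08]
    - [0.431,-0.106,0.477,-349,17,-240,0.08]
    - [0.431,-0.106,0.477,-349,17,-240,0.08]

```text
time: 23.2
ee_pos: [0.4205, -0.2207, 0.378]
eef_rot: [0.82, 0.573, -0.001, -0.001]
ft_force: [-0.1, 0.8, -0.2]
width: 0.047
grip_force: 0.0
```

```bash
python3 - <<'E'
from h import *
t=snap("top9","top");s=snap("scene9","scene");t0=load("top0")
def hit(c,uv,z):
    o,d=ray(c,uv);nn=D.apply([0,0,1]);return todeck(o+d*(((dk(0,0,z)-o)@nn)/(d@nn))).round(1)
h=cv2.cvtColor(t["image"],cv2.COLOR_RGB2HSV);m=(h[...,2]>228)&(h[...,1]<40);m[:200]=False;m[320:]=False;m[:,:200]=False;m[:,360:]=False
for r,a in blobs(m,60,3000):
    u=np.round(r[0]).astype(int);print(np.round(r[0],1),np.round(r[1],1),round(r[2],1),hit(t,r[0],34),"by depth",todeck(depthpt(t,r[0],t["z_map"][u[1],u[0]])).round(1))
d=cv2.absdiff(t["image"],t0["image"]).max(2)>60
for n,(x0,y0,x1,y1) in dict(bottle=(420,240,462,275),stapler=(445,280,495,315),notes=(443,213,488,256),tumbler=(345,145,383,196),pencup=(405,150,447,198),tape=(133,220,203,252)).items(): print(n,d[y0:y1,x0:x1].sum())
k=np.vstack([cv2.resize(t["image"][200:320,190:510],(800,300)),cv2.resize(s["image"][150:290,80:453],(800,300))]);cv2.imwrite("pics/final.png",k[:,:,::-1])
E
```

```text
{'time': 23.2, 'ee_pos': [0.4205, -0.2207, 0.378], 'eef_rot': [0.8195, 0.573, -0.0011, -0.0013], 'ft_force': [-0.0585, 0.829, -0.1974], 'width': 0.047, 'joint_positions': [1.045, -0.0054, -0.6458, 1.5281, -0.0027, 1.6211, 0.0487]}
{'time': 23.25, 'ee_pos': [0.4206, -0.2195, 0.3778], 'eef_rot': [0.8189, 0.5739, -0.0014, -0.0013], 'ft_force': [0.049, 0.0975, -0.6176], 'width': 0.0472, 'joint_positions': [1.0441, -0.0063, -0.6471, 1.5293, -0.0029, 1.621, 0.0485]}
[260.3 286.7] [ 8.5 20.9] 82.4 [-63.6  44.6  34. ] by depth [-63.8  44.7  33.5]
[295.8 282.1] [ 8.5 21.1] 82.4 [-63.7 -40.4  34. ] by depth [-62.9 -40.5  36.2]
[251.  263.1] [ 9.  33.9] 84.0 [-2.7 57.6 34. ] by depth [-0.8 56.7 40.9]
[299.  256.3] [ 8.8 33.9] 82.9 [ -1.4 -56.1  34. ] by depth [ -0.6 -56.1  36.7]
[240.2 238.4] [ 9.2 47.9] 82.9 [59.5 73.1 34. ] by depth [59.4 73.2 33.3]
[301.6 229.9] [ 9.2 47.4] 83.2 [ 60.9 -70.2  34. ] by depth [ 61.6 -70.3  37.2]
bottle 0
stapler 51
notes 0
tumbler 0
pencup 0
tape 0
```

View pics/final.png

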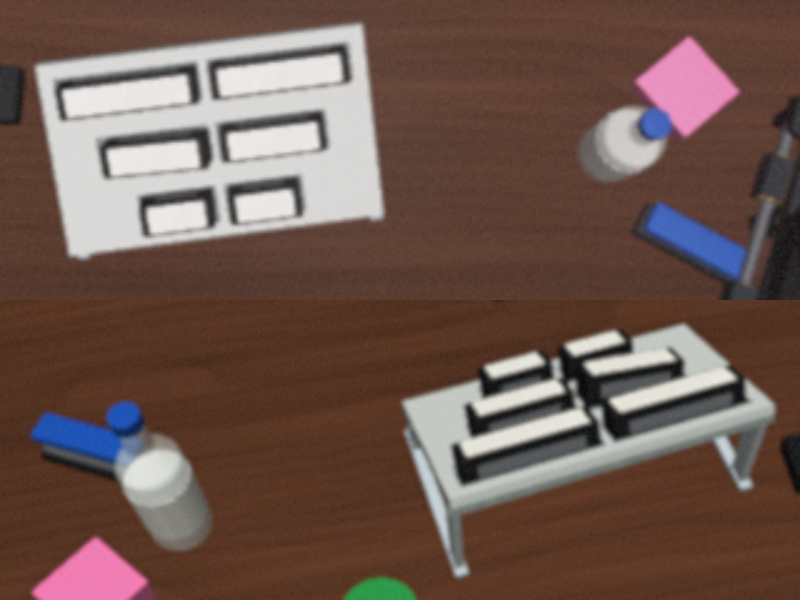

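The six cartridges look to be in place, with the bystanders unmoved (the gripper overlaps the stapler in the picture). medium_b's label reads a little high, so I'll check the label planes.

```bash
python3 - <<'E'
from h import *
for n in("top9","scene9","top0","w12","w7"):
    c=load(n);z=c["z_map"];v,u=np.mgrid[0:480,0:640];W=c["world_from_camera"]
    X=np.stack([(u-c["cx"])/c["fx"]*z,(v-c["cy"])/c["fy"]*z,z],-1)@W[:3,:3].T+W[:3,3]
    Q=(X-O)@D.as_matrix()*1e3;h=cv2.cvtColor(c["image"],cv2.COLOR_RGB2HSV);w=(h[...,2]>205)&(h[...,1]<40)&(z>0)
    for nm,x,y,L in(("short_a",-62,42,70),("short_b",-62,-42,70),("med_b",0,57,100),("med_a",0,-57,100),("long_b",62,72,130),("long_a",62,-72,130)):
        m=w&(abs(Q[...,0]-x)<13)&(abs(Q[...,1]-y)<L/2)&(Q[...,2]>22)&(Q[...,2]<60)
        if m.sum()<40: continue
        P=Q[m];A=np.c_[np.ones(len(P)),P[:,0]-x,P[:,1]-y];k=np.linalg.lstsq(A,P[:,2],rcond=None)[0]
        print(n,nm,m.sum(),"z %.1f slope_x %.2fdeg slope_y %.2fdeg"%(k[0],*np.degrees(k[1:])),"y range",P[:,1].min().round(1),P[:,1].max().round(1),"sd",(P[:,2]-A@k).std().round(1))
E
```

```text
top9 short_a 216 z 36.4 slope_x 1.04deg slope_y 0.08deg y range 18.9 71.0 sd 1.9
top9 short_b 213 z 36.4 slope_x 2.54deg slope_y 0.79deg y range -65.8 -13.8 sd 1.9
top9 med_b 351 z 41.2 slope_x 0.07deg slope_y -6.16deg y range 16.2 98.2 sd 1.9
top9 med_a 350 z 36.2 slope_x 1.06deg slope_y 0.29deg y range -96.8 -14.6 sd 1.9
top9 long_b 491 z 36.2 slope_x 0.79deg slope_y 0.32deg y range 16.8 128.8 sd 1.9
top9 long_a 498 z 36.5 slope_x 1.56deg slope_y -0.07deg y range -125.6 -14.2 sd 1.9
scene9 short_a 101 z 35.7 slope_x 2.40deg slope_y 0.19deg y range 19.2 69.9 sd 0.8
scene9 short_b 107 z 35.6 slope_x 1.87deg slope_y 0.27deg y range -65.0 -14.5 sd 0.9
scene9 med_b 177 z 40.7 slope_x 1.73deg slope_y -6.01deg y range 16.0 97.1 sd 0.8
scene9 med_a 211 z 35.5 slope_x 0.65deg slope_y 0.10deg y range -96.1 -15.6 sd 0.8
scene9 long_b 308 z 35.7 slope_x 1.64deg slope_y -0.00deg y range 17.4 129.4 sd 0.9
scene9 long_a 352 z 35.4 slope_x 0.92deg slope_y -0.07deg y range -125.3 -14.6 sd 0.8
top0 med_b 222 z 36.5 slope_x -0.64deg slope_y -0.83deg y range 39.8 91.3 sd 1.9
top0 med_a 350 z 36.4 slop
[... 250 characters left out ...]
x 0.06deg slope_y -0.01deg y range 16.6 70.1 sd 0.7
w12 short_b 3154 z 59.1 slope_x 0.03deg slope_y 0.04deg y range -58.5 -16.8 sd 0.5
w12 med_b 11588 z 38.8 slope_x 0.05deg slope_y -5.91deg y range 13.9 84.9 sd 0.7
w12 med_a 766 z 32.4 slope_x 0.02deg slope_y 2.53deg y range -22.4 -15.5 sd 0.6
w12 long_b 7648 z 34.0 slope_x -0.30deg slope_y -0.03deg y range 14.6 85.2 sd 0.7
w12 long_a 3850 z 34.1 slope_x -0.29deg slope_y -0.03deg y range -81.3 -14.4 sd 0.6
w7 short_a 2180 z 34.0 slope_x 0.16deg slope_y -0.05deg y range 16.4 69.2 sd 0.7
w7 med_b 3984 z 38.8 slope_x 0.16deg slope_y -5.88deg y range 15.5 96.7 sd 0.7
w7 med_a 986 z 33.9 slope_x 0.23deg slope_y 0.33deg y range -46.0 -18.9 sd 0.6
```

medium_b is not flat. Its inner end sits up on the rib, with about a 6° slope along y and its underside near y≈53. I'll regrip it along its tilt, lift it, level it and set it about 4 mm further outwards.

```bash
cat >> h.py <<'E'
a=np.radians(6);TT=toolR(D.apply([0,np.cos(a),-np.sin(a)]),D.apply([0,-np.sin(a),-np.cos(a)]))
E
python3 - <<'E'
from h import *
plan([(dk(0,60,150),TT),(dk(0,60,80),TT)])
E
```

```text
[-0.456, 0.004, -0.452] [446.7, -95.3, 157.4] rows>=9.7
[-0.456, 0.004, -0.452] [460.5, -68.8, 220.7] rows>=1.4
```

jog_arm:
  plan:
    - [-0.456,0.004,-0.452,447,-95,157,0.08]
    - [-0.456,0.004,-0.452,447,-95,157,0.08]
    - [-0.456,0.004,-0.452,447,-95,157,0.08]
    - [-0.456,0.004,-0.452,447,-95,157,0.08]
    - [-0.456,0.004,-0.452,447,-95,157,0.08]
    - [-0.456,0.004,-0.452,447,-95,157,0.08]
    - [-0.456,0.004,-0.452,447,-95,157,0.08]
    - [-0.456,0.004,-0.452,447,-95,157,0.08]
    - [-0.456,0.004,-0.452,447,-95,157,0.08]
    - [-0.456,0.004,-0.452,447,-95,157,0.08]
    - [-0.456,0.004,-0.452,447,-95,157,0.08]
    - [-0.456,0.004,-0.452,447,-95,157,0.08]

```text
time: 24.5
ee_pos: [0.4822, 0.2337, 0.2196]
eef_rot: [0.649, 0.728, 0.128, 0.181]
ft_force: [0.5, -1.4, 0.5]
width: 0.0469
grip_force: 0.0
```

```bash
cat > lab.py <<'E'
from h import *
def lab(n):
    c=snap(n);z=c["z_map"];v,u=np.mgrid[0:480,0:640];W=c["world_from_camera"]
    X=np.stack([(u-c["cx"])/c["fx"]*z,(v-c["cy"])/c["fy"]*z,z],-1)@W[:3,:3].T+W[:3,3]
    Q=(X-O)@D.as_matrix()*1e3;h=cv2.cvtColor(c["image"],cv2.COLOR_RGB2HSV);w=(h[...,2]>205)&(h[...,1]<40)&(z>0)
    m=w&(abs(Q[...,0])<18)&(abs(Q[...,1]-57)<60)&(Q[...,2]>22)&(Q[...,2]<90)&(v<262);P=Q[m]
    A=np.c_[np.ones(len(P)),P[:,0],P[:,1]-57];k=np.linalg.lstsq(A,P[:,2],rcond=None)[0]
    print("z@57 %.1f slopes %.2f %.2f"%(k[0],*np.degrees(k[1:])),"x",P[:,0].min().round(1),P[:,0].max().round(1),"y",P[:,1].min().round(1),P[:,1].max().round(1))
    from bench import status
    s=status.read_state();print("TCP deck",todeck(s["ee_pos"]).round(1),"F",D.inv().apply(s["ft_force"]).round(1),"grip",s["grip_force"],"err T",(R.from_quat(s["eef_rot"]).inv()*T).as_rotvec().round(3),"err TT",(R.from_quat(s["eef_rot"]).inv()*TT).as_rotvec().round(3))
E
python3 - <<'E'
from lab import *
lab("w14")
plan([(dk(0.5,54.5,70),TT),(dk(.5,54.5,19),TT)])
E
```

```text
{'time': 24.5, 'ee_pos': [0.4822, 0.2337, 0.2196], 'eef_rot': [0.6488, 0.7279, 0.1279, 0.1812], 'ft_force': [0.5006, -1.4218, 0.507], 'width': 0.0469, 'joint_positions': [0.9049, -0.385, -1.3744, 1.9757, -0.1515, 0.8745, -0.3356]}
z@57 38.8 slopes 0.05 -5.96 x -13.0 12.1 y 28.6 96.4
TCP deck [1.000e-01 5.840e+01 1.499e+02] F [-0.4 -1.5  0.1] grip 0.0 err T [-0.     0.108  0.   ] err TT [-0.     0.003  0.   ]
[-0.0, 0.003, 0.0] [4.7, 0.4, 79.8] rows>=1.6
[-0.0, 0.003, 0.0] [10.1, 0.4, 130.5] rows>=1.0
```

jog_arm:
  plan:
    - [0,0.003,0,5,0,40,0.08]
    - [0,0.003,0,9,0,80,0.08]
    - [0,0.003,0,9,0,90,0.08]
    - [0,0.003,0,9,0,90,0.08]
    - [0,0.003,0,9,0,90,0.08]
    - [0,0.003,0,9,0,110,0.08]
    - [0,0.003,0,9,0,125,0.08]
    - [0,0.003,0,9,0,129.5,0.08]
    - [0,0.003,0,9,0,129.5,0.08]
    - [0,0.003,0,9,0,129.5,0.08]
    - [0,0.003,0,9,0,129.5,0.08]

```text
time: 25.65
ee_pos: [0.4888, 0.2037, 0.1457]
eef_rot: [0.647, 0.727, 0.143, 0.179]
ft_force: [0.4, 0.0, -0.4]
width: 0.0471
grip_force: 0.0
```

```bash
python3 - <<'E'
from lab import *
lab("w15")
E
```

```text
{'time': 25.65, 'ee_pos': [0.4888, 0.2037, 0.1457], 'eef_rot': [0.6467, 0.7273, 0.1432, 0.1795], 'ft_force': [0.4462, 0.0317, -0.3961], 'width': 0.0471, 'joint_positions': [1.0895, -0.499, -1.4682, 2.1167, -0.4319, 0.6898, -0.0726]}
z@57 38.8 slopes 0.14 -5.86 x -13.2 12.4 y 27.5 96.9
TCP deck [-29.5  29.5  81.5] F [-0.2  0.2 -0.4] grip 0.0 err T [0.02  0.084 0.   ] err TT [ 0.02  -0.021 -0.001]
```

The arm stalled near the limits of joints 2 and 3 because its elbow has drifted. I'll back out to the start side to unwind it.

```bash
python3 - <<'E'
from h import *
plan([([.45,-.05,.33],flat_tool(85)),([.40,-.40,.33],flat_tool(45)),([.183,-.598,.30],flat_tool(17))])
E
```

```text
[0.463, 0.032, 0.201] [-261.8, 15.6, -176.2] rows>=6.3
[0.46, -0.133, 0.886] [-604.1, -71.7, -190.2] rows>=7.1
[0.435, -0.252, 1.364] [-776.8, -302.1, -255.5] rows>=5.9
```

jog_arm:
  plan:
    - [0.463,0.032,0.201,-261.8,15.6,-176.2,0.08]
    - [0.463,0.032,0.201,-261.8,15.6,-176.2,0.08]
    - [0.463,0.032,0.201,-261.8,15.6,-176.2,0.08]
    - [0.463,0.032,0.201,-261.8,15.6,-176.2,0.08]
    - [0.463,0.032,0.201,-261.8,15.6,-176.2,0.08]
    - [0.463,0.032,0.201,-261.8,15.6,-176.2,0.08]
    - [0.46,-0.133,0.886,-604,-71.7,-190,0.08]
    - [0.46,-0.133,0.886,-604,-71.7,-190,0.08]
    - [0.46,-0.133,0.886,-604,-71.7,-190,0.08]
    - [0.46,-0.133,0.886,-604,-71.7,-190,0.08]
    - [0.46,-0.133,0.886,-604,-71.7,-190,0.08]
    - [0.46,-0.133,0.886,-604,-71.7,-190,0.08]

```text
time: 26.9
ee_pos: [0.4019, -0.2819, 0.3258]
eef_rot: [0.925, 0.381, 0.005, 0.006]
ft_force: [0.7, -1.0, 0.1]
width: 0.0472
grip_force: 0.0
```

```bash
python3 - <<'E'
from h import *
from bench import status
s=status.read_state();print(np.round(s["joint_positions"],3),np.round(s["ee_pos"],3))
plan([([.183,-.598,.25],flat_tool(17))])
E
```

```text
[ 2.488 -0.5   -1.469  1.592 -0.504  1.587  0.227] [ 0.402 -0.282  0.326]
[0.014, -0.007, 0.485] [-378.3, 69.0, 75.5] rows>=7.8
```

The joints are q1=2.49, q2=-0.5 and q3=-1.47, so the elbow is swung out. I'll fit simple kinematics to the recorded states to plan an unwinding path.

```bash
cat > kin.py <<'E'
from h import *
from scipy.optimize import least_squares
import itertools
DATA=[([1.25,.333,-.065,1.461,.022,1.35,-.088],[.183,-.597,.222],[.989,.148,0,-.001]),
([.2292,-.3937,-.6006,1.9876,-.1361,1.061,-.2063],[.4452,.1685,.3167],[.6426,.7356,.1626,.14]),
([.4002,.057,-1.0418,2.1999,.4709,.5736,-.8505],[.4778,.2153,.0865],[.6422,.7357,.1629,.1408]),
([.364,.2932,-1.0541,1.896,.6479,.8022,-.8781],[.5794,.2505,.1457],[.6429,.7358,.1603,.1398]),
([.6118,-.208,-1.1286,2.0275,-.0211,.793,-.4008],[.4882,.2293,.2112],[.6417,.7348,.1658,.1446]),
([.7691,.4924,-.8693,1.4976,.3812,1.3329,-.8113],[.6081,-.1224,.1756],[.902,.4317,-.0021,-.0006]),
([1.0811,.1686,-1.0585,1.8546,.1601,1.205,-.5211],[.4745,-.0887,.1712],[.8582,.5133,.0006,.0019]),
([1.1189,-.1879,-1.4503,2.2391,-.1839,.5034,-.0945],[.4867,.1386,.0947],[.643,.7347,.1632,.142]),
([.9324,.1264,-1.3926,2.2375,.525,.515,-.709],[.4962,.1423,.0723],[.6417,.7357,.1627,.1429]),
([1.045,-.0054,-.6458,1.5281,-.0027,1.6211,.0487],[.4205,-.2207,.378],[.8195,.573,-.0011,-.0013]),
([1.0895,-.499,-1.4682,2.1167,-.4319,.6898,-.0726],[.4888,.2037,.1457],[.6467,.7273,.1432,.1795])]
LO=np.array([-2.6,-.5,-1.47,.16,-1.27,.06,-2.6]);HI=np.array([2.6,2.12,1.34,2.42,4.41,2.06,2.6])
def fk(q,P,sg):
    h,L1,L2,L3,a1,a2,a3,c,sx=P
    ax=lambda k,v:R.from_euler(k,v)
    p=np.zeros(3);r=ax("z",sg[0]*q[0]);p=r.apply([sx,0,h])
    r=r*ax("y",q[1])*ax("z",sg[1]*q[2]);p=p+r.apply([a1,0,L1])
    r=r*ax("y",q[3])*ax("z",sg[2]*q[4]);p=p+r.apply([a2,0,L2])
    r=r*ax("y",q[5])*ax("z",sg[3]*q[6]);p=p+r.apply([a3,0,L3])
    return p,r*ax("z",c)
def fit():
    best=None
    for sg in itertools.product((-1,1),repeat=4):
        if sg[0]==1: continue
        def f(P):
            e=[]
            for q,p,o in DATA:
                pp,r=fk(q,P,sg);e+=list((pp-p)*5)+list((r.inv()*R.from_quat(o)).as_rotvec())
            return e
        for c in(-1.57,1.57):
            s=least_squares(f,[.35,.4,.4,.25,0,0,0,c,0])
            if best is None or s.cost<best[0]: best=(s.cost,s.x,sg)
    return best
if __name__=="__main__":
    b=fit();print(b[0],b[1].round(4),b[2]);np.savez("kin.npz",P=b[1],sg=b[2])
    for q,p,o in DATA: pp,r=fk(q,b[1],b[2]);print(((pp-p)*1e3).round(1),(r.inv()*R.from_quat(o)).magnitude().round(3))
E
python3 kin.py
```

```text
0.04993739312869526 [ 0.2342  0.4477  0.4626  0.351  -0.0198 -0.0137 -0.0064  1.571   0.0363] (-1, -1, -1, -1)Traceback (most recent call last):
  File "kin.py", line 39, in <module>
    for q,p,o in DATA: pp,r=fk(q,b[1],b[2]);print(((pp-p)*1e3).round(1),(r.inv()*R.from_quat(o)).magnitude().round(3))
                                                                        ^^^^^^^^^^^^^^^^^^^^^^^^^^^^^^^^^^^^^^^^^^
AttributeError: 'float' object has no attribute 'round'
```

```bash
python3 - <<'E'
import re
s=open("kin.py").read()
s=s.replace("h,L1,L2,L3,a1,a2,a3,c,sx=P","h,L1,L2,L3,a1,a2,a3,c,sx,b0,b1,b2,b3,d1,d2,d3=P").replace("[sx,0,h]","[sx,b0,h]").replace("[a1,0,L1]","[a1,b1,L1]").replace("[a2,0,L2]","[a2,b2,L2]").replace("[a3,0,L3]","[a3,b3,L3]")
s=s.replace('ax("y",q[1])','ax("y",q[1]+d1)').replace('ax("y",q[3])','ax("y",q[3]+d2)').replace('ax("y",q[5])','ax("y",q[5]+d3)')
s=s.replace("0,0,0,c,0]","0,0,0,c]+[0]*8").replace("itertools.product((-1,1),repeat=4)","[(-1,-1,-1,-1)]").replace(".magnitude().round(3)",".magnitude()").replace("for c in(-1.57,1.57)","for c in(1.57,)")
open("kin.py","w").write(s)
E
python3 kin.py
```

```text
5.059939346450155e-06 [ 2.584e-01  4.486e-01  4.904e-01  3.518e-01 -2.000e-04  2.000e-04
 -1.000e-04  1.571e+00 -4.000e-04 -2.180e-02 -2.360e-02 -6.000e-04
  1.000e-04 -1.000e-04  1.000e-04 -1.000e-04] (-1, -1, -1, -1)
[ 0.2  0.1 -0.2] 0.0019502961328304025
[-0.1 -0.2  0.1] 0.0003101205969285637
[ 0. -0.  0.] 0.0001795224970317612
[-0. -0. -0.] 0.0001724144481021805
[ 0.1 -0.   0. ] 0.00019991452024648645
[-0.  -0.1  0.1] 0.000281216112288887
[-0.   0.1 -0.1] 0.000144138345129098
[-0.1  0.  -0.1] 0.0002155101794353802
[ 0.   0.1 -0. ] 0.00025701735152992757
[-0.  -0.1  0.2] 0.0002532098100794739
[0.1 0.  0. ] 0.00021628199799488508
```

```bash
cat > sim.py <<'E'
from kin import *
K=np.load("kin.npz");Pk,sg=K["P"],K["sg"]
F=lambda q:fk(q,Pk,sg)
def jac(q):
    p,r=F(q);J=np.zeros((6,7))
    for i in range(7):
        d=q.copy();d[i]+=1e-5;pp,rr=F(d);J[:3,i]=(pp-p)/1e-5;J[3:,i]=(rr*r.inv()).as_rotvec()/1e-5
    return J
def go(q,p1,r1,sub=5,lam=.02,w=None,null=0,mid=None):
    q=np.array(q,float)
    for _ in range(400):
        p,r=F(q);dp=p1-p;dr=(r1*r.inv()).as_rotvec();n=max(np.linalg.norm(dp)/.05,np.linalg.norm(dr)/.15)*sub
        if n<1e-2: break
        e=np.r_[dp,dr]/max(n,1);J=jac(q);free=np.ones(7,bool)
        for k in range(4):
            Jf=J[:,free];dq=np.zeros(7);M=Jf.T@np.linalg.inv(Jf@Jf.T+lam**2*np.eye(6));dq[free]=M@e
            if null: dq[free]+=null*(np.eye(free.sum())-M@Jf)@((mid-q)[free])
            bad=free&(((q+dq<LO+.001)&(dq<0))|((q+dq>HI-.001)&(dq>0)))
            if not bad.any(): break
            free&=~bad
        q=q+dq
    p,r=F(q);return q,np.linalg.norm(p1-p)*1e3,(r1*r.inv()).magnitude()
E
python3 - <<'E'
from sim import *
a=np.array([1.0441,-.0063,-.6471,1.5293,-.0029,1.621,.0485])
t=np.array([.9049,-.385,-1.3744,1.9757,-.1515,.8745,-.3356])
mid=(LO+HI)/2
for kw in(dict(lam=1e-3),dict(lam=.02),dict(lam=.1),dict(lam=.02,null=.01,mid=mid),dict(lam=.02,null=.01,mid=np.array([1.25,.332,-.065,1.46,.022,1.35,-.088]))):
    p,r=F(t);print(go(a,p,r,**kw)[0].round(2))
print("true",t)
a=np.array(DATA[1][0]);t=np.array(DATA[5-1][0])
b=np.array(DATA[4][0]);t=np.array(DATA[5][0]);p,r=F(t)
for kw in(dict(lam=1e-3),dict(lam=.02),dict(lam=.1)): print(go(go(b,np.array([.57,.02,.26]),flat_tool(51.1),**kw)[0],p,r,**kw)[0].round(2))
print("true",t)
E
```

```text
[ 0.92 -0.4  -1.37  1.98 -0.18  0.88 -0.31]
[ 0.92 -0.4  -1.37  1.98 -0.18  0.88 -0.31]
[ 0.91 -0.4  -1.37  1.98 -0.17  0.88 -0.32]
[ 0.34 -0.11 -1.01  1.98  0.28  0.92 -0.71]
[ 0.86 -0.33 -1.37  1.98 -0.06  0.87 -0.41]
true [ 0.9049 -0.385  -1.3744  1.9757 -0.1515  0.8745 -0.3356]
[ 0.78  0.5  -0.88  1.5   0.39  1.34 -0.82]
[ 0.78  0.5  -0.88  1.5   0.39  1.34 -0.82]
[ 0.77  0.49 -0.86  1.5   0.38  1.33 -0.81]
true [ 0.7691  0.4924 -0.8693  1.4976  0.3812  1.3329 -0.8113]
```

```bash
cat > search.py <<'E'
from sim import *
from bench import status
q0=np.array(status.read_state()["joint_positions"]);rng=np.random.default_rng(0)
marg=lambda q:np.min(np.minimum(q-LO,HI-q))
best=[];import time;t0=time.time()
while time.time()-t0<330:
    v=[]
    for _ in range(rng.integers(1,4)):
        az=rng.uniform(-1.1,.45);rr=rng.uniform(.42,.72);v.append((np.array([rr*np.cos(az),rr*np.sin(az),rng.uniform(.28,.45)]),90+np.degrees(az)+rng.uniform(-60,60)))
    q=q0;ok=True
    for p,y in v:
        q,e,f=go(q,p,flat_tool(y),sub=2)
        if e>3 or f>.03: ok=False;break
    if not ok: continue
    m=[]
    for p,r in((dk(0,54,130),TT),(dk(0,53.5,19.5),TT),(dk(0,58,75),T)):
        q,e,f=go(q,p,r,sub=2);m.append(marg(q))
        if e>2 or f>.02: ok=False;break
    if ok: best.append((min(m),len(v),[(p.round(2).tolist(),int(y)) for p,y in v],q.round(2).tolist()))
best.sort(key=lambda b:-b[0]);print(len(best));[print(b) for b in best[:6]]
E
OMP_NUM_THREADS=1 python3 search.py
```

```text
2
(np.float64(0.02354691690541655), 3, [([0.3, -0.56, 0.35], 28), ([0.49, -0.5, 0.31], 52), ([0.67, -0.12, 0.36], 119)], [0.77, 0.17, -1.45, 2.04, 0.55, 0.77, -0.85])
(np.float64(0.0023860316271127058), 3, [([0.41, 0.15, 0.4], 123), ([0.31, -0.55, 0.28], 60), ([0.67, -0.21, 0.29], 113)], [0.78, 0.18, -1.47, 2.04, 0.57, 0.77, -0.87])
```

```bash
cat > sim2.py <<'E'
from h import *
K=np.load("kin.npz");P=K["P"]
LO=np.array([-2.6,-.5,-1.47,.16,-1.27,.06,-2.6]);HI=np.array([2.6,2.12,1.34,2.42,4.41,2.06,2.6])
h,L1,L2,L3,a1,a2,a3,c,sx,b0,b1,b2,b3=P[:13]
def rz(t): s,k=np.sin(t),np.cos(t);return np.array([[k,-s,0],[s,k,0],[0,0,1]])
def ry(t): s,k=np.sin(t),np.cos(t);return np.array([[k,0,s],[0,1,0],[-s,0,k]])
RC=rz(c)
def chain(q):
    M=np.eye(3);p=np.zeros(3);ax=[];og=[]
    for i,t in ((0,[sx,b0,h]),(2,[a1,b1,L1]),(4,[a2,b2,L2]),(6,[a3,b3,L3])):
        if i: ax.append(M[:,1]);og.append(p);M=M@ry(q[i-1])
        ax.append(-M[:,2]);og.append(p);M=M@rz(-q[i]);p=p+M@np.array(t)
    return p,M@RC,np.array(ax),np.array(og)
def rv(M):
    return R.from_matrix(M).as_rotvec()
def go(q,p1,r1,sub=2,lam=.02):
    q=np.array(q,float);M1=r1.as_matrix();mn=9
    for _ in range(150):
        p,M,ax,og=chain(q);dp=p1-p;dr=rv(M1@M.T);n=max(np.linalg.norm(dp)/.05,np.linalg.norm(dr)/.15)*sub
        if n<1e-2: break
        e=np.r_[dp,dr]/max(n,1);J=np.r_[np.cross(ax,p-og).T,ax.T];free=np.ones(7,bool)
        for k in range(4):
            Jf=J[:,free];dq=np.zeros(7);dq[free]=Jf.T@np.linalg.solve(Jf@Jf.T+lam**2*np.eye(6),e)
            bad=free&(((q+dq<LO+.001)&(dq<0))|((q+dq>HI-.001)&(dq>0)))
            if not bad.any(): break
            free&=~bad
        q=q+dq;mn=min(mn,np.min(np.minimum(q-LO,HI-q)))
    p,M,ax,og=chain(q);return q,np.linalg.norm(p1-p)*1e3,np.linalg.norm(rv(M1@M.T)),mn
def swivel(q):
    _,_,_,og=chain(q);S,E,W=og[1],og[3],og[5];n=(W-S)/np.linalg.norm(W-S);u=np.array([0,0,1])-n*n[2];v=E-S;v=v-n*(v@n)
    return np.arctan2(np.cross(u,v)@n,u@v)
E
cat > beam.py <<'E'
from sim2 import *
from bench import status
import time
q0=np.array(status.read_state()["joint_positions"]);rng=np.random.default_rng(1);print(q0.round(3),"swivel now",swivel(q0),"start",swivel([1.25,.333,-.065,1.461,.022,1.35,-.088]),"w3",swivel([.364,.2932,-1.0541,1.896,.6479,.8022,-.8781]))
def rnd():
    az=rng.uniform(-1.2,.5);rr=rng.uniform(.42,.75);y=90+np.degrees(az)+rng.uniform(-90,90)
    return np.array([rr*np.cos(az),rr*np.sin(az),rng.uniform(.28,.45)]),y,rng.uniform(-20,35)
def rot(y,t): return flat_tool(y)*R.from_euler("x",t,degrees=True)
FIN=((dk(0,54,130),TT),(dk(0,53.5,19.5),TT),(dk(0,58,75),T))
beam=[(q0,[])];t0=time.time();done=[]
for depth in range(4):
    nxt=[]
    for q,path in beam:
        for _ in range(60):
            if time.time()-t0>420: break
            p,y,t=rnd();q1,e,f,m=go(q,p,rot(y,t))
            if e>3 or f>.03: continue
            g=q1;ms=[];ok=True
            for pp,r in FIN:
                g,e,f,m2=go(g,pp,r);ms.append(m2)
                if e>2 or f>.02: ok=False;break
            path1=path+[(p.round(3).tolist(),round(y),round(t))]
            if ok: done.append((min(ms),path1,g.round(2).tolist()))
            nxt.append((abs(swivel(g if ok else q1)),q1,path1))
    nxt.sort(key=lambda b:b[0]);beam=[(b[1],b[2]) for b in nxt[:8]]
    done.sort(key=lambda b:-b[0]);print(depth,len(done),[ (round(b[0],2)) for b in nxt[:4]]);[print("  ",d) for d in done[:2]]
    if done and done[0][0]>.25: break
E
OMP_NUM_THREADS=1 python3 beam.py
```

```text
[ 2.488 -0.5   -1.469  1.592 -0.504  1.587  0.227] swivel now -0.5924697901785693 start 0.0812279441009173 w3 0.3282816981355602
0 2 [np.float64(0.23), np.float64(0.26), np.float64(0.46), np.float64(0.53)]
   (np.float64(0.002745811198691328), [([0.259, -0.341, 0.444], -41, 16)], [0.75, 0.16, -1.43, 2.04, 0.54, 0.76, -0.84])
   (np.float64(0.0013835878364371057), [([0.206, -0.401, 0.408], 111, -1)], [0.78, 0.18, -1.47, 2.04, 0.57, 0.77, -0.87])
1 76 [np.float64(0.0), np.float64(0.02), np.float64(0.03), np.float64(0.03)]
   (np.float64(0.14916477997740185), [([0.405, 0.152, 0.358], 116, -17), ([0.675, 0.08, 0.329], 156, -7)], [0.67, 0.11, -1.32, 2.04, 0.47, 0.74, -0.79])
   (np.float64(0.12424716029546845), [([0.405, 0.152, 0.358], 116, -17), ([0.728, 0.106, 0.417], 175, 4)], [0.66, 0.11, -1.31, 2.04, 0.46, 0.74, -0.79])
2 325 [np.float64(0.0), np.float64(0.01), np.float64(0.03), np.float64(0.03)]
   (np.float64(0.37518461278846793), [([0.405, 0.152, 0.358], 116, -17), ([0.422, -0.063, 0.389], 162, 7), ([0.684, 0.139, 0.429], 123, -12)], [0.36, 0.05, -0.99, 2.04, 0.37, 0.71, -0.73])
   (np.float64(0.37301001965576797), [([0.405, 0.152, 0.358], 116, -17), ([0.422, -0.063, 0.389], 162, 7), ([0.693, -0.023, 0.374], 130, 1)], [0.39, 0.05, -1.02, 2.04, 0.38, 0.72, -0.73])
```

```bash
cat > via.py <<'E'
from h import *
rot=lambda y,t: flat_tool(y)*R.from_euler("x",t,degrees=True)
A=(np.array([.405,.152,.358]),rot(116,-17));B=(np.array([.422,-.063,.389]),rot(162,7));C=(np.array([.693,-.023,.374]),rot(130,1));G=(dk(0,54,130),TT)
if __name__=="__main__":
    plan([A]);plan([B],A);plan([C],B);plan([G],C)
E
python3 via.py
```

```text
[-0.242, 0.19, -1.232] [307.9, -305.3, -35.7] rows>=8.7
[0.396, 0.07, -0.805] [-200.7, -66.5, -52.7] rows>=6.0
[-0.102, 0.039, 0.557] [-245.4, 122.7, 0.0] rows>=5.5
[-0.413, -0.218, 0.578] [322.3, 10.6, 171.7] rows>=7.3
```

jog_arm:
  plan:
    - [-0.242,0.19,-1.232,307.9,-305.3,-35.7,0.08]
    - [-0.242,0.19,-1.232,307.9,-305.3,-35.7,0.08]
    - [-0.242,0.19,-1.232,307.9,-305.3,-35.7,0.08]
    - [-0.242,0.19,-1.232,307.9,-305.3,-35.7,0.08]
    - [-0.242,0.19,-1.232,307.9,-305.3,-35.7,0.08]
    - [-0.242,0.19,-1.232,307.9,-305.3,-35.7,0.08]
    - [-0.242,0.19,-1.232,307.9,-305.3,-35.7,0.08]
    - [-0.242,0.19,-1.232,307.9,-305.3,-35.7,0.08]
    - [-0.242,0.19,-1.232,307.9,-305.3,-35.7,0.08]
    - [-0.242,0.19,-1.232,307.9,-305.3,-35.7,0.08]
    - [-0.242,0.19,-1.232,307.9,-305.3,-35.7,0.08]
    - [-0.242,0.19,-1.232,307.9,-305.3,-35.7,0.08]

```text
time: 28.1
ee_pos: [0.4034, 0.1464, 0.3571]
eef_rot: [0.521, 0.841, 0.125, 0.078]
ft_force: [1.0, -1.1, -0.4]
width: 0.0473
grip_force: 0.0
```

```bash
cat > chk.py <<'E'
from via import *
from bench import status
import sys
s=status.read_state();print(np.round(s["joint_positions"],3),np.round(s["ee_pos"],3),np.round(s["ft_force"],1))
plan([{"A":A,"B":B,"C":C,"G":G}[k] for k in sys.argv[1]])
E
python3 chk.py AB
```

```text
[ 0.654 -0.48  -0.723  1.878 -0.436  1.364  0.441] [0.403 0.146 0.357] [ 1.  -1.1 -0.4]
[-0.0, -0.002, 0.008] [4.3, 4.0, 0.3] rows>=0.1
[0.396, 0.07, -0.797] [-195.7, -64.1, -52.9] rows>=6.0
```

jog_arm:
  plan:
    - [0.396,0.07,-0.797,-196,-64,-53,0.08]
    - [0.396,0.07,-0.797,-196,-64,-53,0.08]
    - [0.396,0.07,-0.797,-196,-64,-53,0.08]
    - [0.396,0.07,-0.797,-196,-64,-53,0.08]
    - [0.396,0.07,-0.797,-196,-64,-53,0.08]
    - [0.396,0.07,-0.797,-196,-64,-53,0.08]
    - [0.396,0.07,-0.797,-196,-64,-53,0.08]
    - [0.396,0.07,-0.797,-196,-64,-53,0.08]
    - [0.396,0.07,-0.797,-196,-64,-53,0.08]

```text
time: 29.0
ee_pos: [0.4212, -0.0654, 0.389]
eef_rot: [0.161, 0.985, -0.06, -0.01]
ft_force: [0.7, -0.4, 0.2]
width: 0.0471
grip_force: 0.0
```

```bash
python3 chk.py BC
```

```text
[ 0.62  -0.111 -0.594  1.596  0.055  1.674  1.283] [ 0.421 -0.065  0.389] [ 0.7 -0.4  0.2]
[0.001, -0.002, -0.009] [0.0, 2.5, -0.3] rows>=0.1
[-0.102, 0.037, 0.549] [-244.3, 127.3, -0.7] rows>=5.5
```

jog_arm:
  plan:
    - [-0.102,0.037,0.549,-244,127,0,0.08]
    - [-0.102,0.037,0.549,-244,127,0,0.08]
    - [-0.102,0.037,0.549,-244,127,0,0.08]
    - [-0.102,0.037,0.549,-244,127,0,0.08]
    - [-0.102,0.037,0.549,-244,127,0,0.08]
    - [-0.102,0.037,0.549,-244,127,0,0.08]
    - [-0.102,0.037,0.549,-244,127,0,0.08]
    - [-0.102,0.037,0.549,-244,127,0,0.08]
    - [-0.102,0.037,0.549,-244,127,0,0.08]

```text
time: 29.9
ee_pos: [0.692, -0.0228, 0.374]
eef_rot: [0.422, 0.907, -0.008, -0.003]
ft_force: [-1.0, -0.2, 0.1]
width: 0.0469
grip_force: 0.0
```

```bash
python3 chk.py CG
```

```text
[ 0.297  0.552 -0.629  0.907  0.33   1.777  0.507] [ 0.692 -0.023  0.374] [-1.  -0.2  0.1]
[-0.0, 0.001, 0.001] [-0.8, 0.7, -0.0] rows>=0.0
[-0.413, -0.217, 0.58] [321.7, 11.8, 171.3] rows>=7.3
```

jog_arm:
  plan:
    - [-0.413,-0.217,0.58,322,12,171,0.08]
    - [-0.413,-0.217,0.58,322,12,171,0.08]
    - [-0.413,-0.217,0.58,322,12,171,0.08]
    - [-0.413,-0.217,0.58,322,12,171,0.08]
    - [-0.413,-0.217,0.58,322,12,171,0.08]
    - [-0.413,-0.217,0.58,322,12,171,0.08]
    - [-0.413,-0.217,0.58,322,12,171,0.08]
    - [-0.413,-0.217,0.58,322,12,171,0.08]
    - [-0.413,-0.217,0.58,322,12,171,0.08]
    - [-0.413,-0.217,0.58,322,12,171,0.08]
    - [-0.413,-0.217,0.58,322,12,171,0.08]

```text
time: 31.0
ee_pos: [0.4925, 0.2279, 0.2026]
eef_rot: [0.65, 0.727, 0.13, 0.181]
ft_force: [0.5, 0.3, -0.8]
width: 0.0472
grip_force: 0.0
```

```bash
python3 - <<'E'
from lab import *
lab("w16")
plan([(dk(0.3,53.3,70),TT),(dk(.3,53.3,19.3),TT)])
E
```

```text
{'time': 31.0, 'ee_pos': [0.4925, 0.2279, 0.2026], 'eef_rot': [0.6501, 0.7266, 0.1295, 0.1809], 'ft_force': [0.4787, 0.2523, -0.7526], 'width': 0.0472, 'joint_positions': [0.2442, -0.0612, -0.9251, 2.001, 0.3471, 0.8852, -0.7584]}
z@57 38.8 slopes 0.18 -5.90 x -13.0 12.2 y 29.5 96.7
TCP deck [  1.  53. 130.] F [-0.1 -0.9 -0.1] grip 0.0 err T [ 0.001  0.105 -0.002] err TT [ 0.     0.    -0.002]
[0.0, 0.0, -0.002] [6.6, -0.7, 59.6] rows>=1.2
[0.0, 0.0, -0.002] [11.9, -0.8, 110.0] rows>=1.0
```

jog_arm:
  plan:
    - [0,0,-0.002,6.6,-0.7,30,0.08]
    - [0,0,-0.002,6.6,-0.7,60,0.08]
    - [0,0,-0.002,8.5,-0.8,80,0.08]
    - [0,0,-0.002,10.5,-0.8,97,0.08]
    - [0,0,-0.002,11.9,-0.8,108,0.08]
    - [0,0,-0.002,11.9,-0.8,109.5,0.08]
    - [0,0,-0.002,11.9,-0.8,109.5,0.08]
    - [0,0,-0.002,11.9,-0.8,109.5,0.08]
    - [0,0,-0.002,11.9,-0.8,109.5,0.08]

```text
time: 31.95
ee_pos: [0.5373, 0.2361, 0.1023]
eef_rot: [0.649, 0.728, 0.13, 0.18]
ft_force: [-0.5, 0.8, -1.3]
width: 0.0471
grip_force: 0.0
```

```bash
python3 - <<'E'
from lab import *
lab("w17")
E
```

```text
{'time': 31.95, 'ee_pos': [0.5373, 0.2361, 0.1023], 'eef_rot': [0.6487, 0.7279, 0.1296, 0.1805], 'ft_force': [-0.5028, 0.7705, -1.3303], 'width': 0.0471, 'joint_positions': [0.158, 0.2383, -0.8998, 2.0172, 0.747, 0.7879, -1.0744]}
z@57 38.7 slopes 0.21 -5.66 x -12.8 12.2 y 77.0 97.2
TCP deck [-0.4 55.1 20. ] F [-0.8  0.2 -0.6] grip 0.0 err T [0.    0.104 0.002] err TT [ 0.    -0.001  0.002]
```

jog_arm:
  plan:
    - [0,0,0,0,0,0,-1]
    - [0,0,0,0,0,0,-1]
    - [0,0,0,0,0,0,-1]
    - [0,0,0,0,0,0,-1]
    - [0,0,0,-3,0,-25,-1]
    - [0,0,0,-5,0,-45,-1]
    - [0,0.104,0,-1,0,-45,-1]
    - [0,0.104,0,-1,0,-45,-1]
    - [0,0.104,0,-1,0,-45,-1]
    - [0,0.104,0,-1,0,-45,-1]
    - [0,0.104,0,-1,0,-45,-1]
  squeeze: 40

```text
time: 33.1
ee_pos: [0.5172, 0.238, 0.1416]
eef_rot: [0.641, 0.737, 0.162, 0.142]
ft_force: [0.7, 0.0, -1.1]
width: 0.032
grip_force: 40.0
```

```bash
python3 - <<'E'
from lab import *
lab("w18")
c=load("w18");V=cv2.cvtColor(c["image"],cv2.COLOR_RGB2HSV)[...,2].astype(int)
print(V[100:262:3,300])
def hit(uv,z):
    o,d=ray(c,uv);nn=D.apply([0,0,1]);return todeck(o+d*(((dk(0,0,z)-o)@nn)/(d@nn))).round(1)
for r in range(150,240,10): print(r,hit((300,r),10)[1],hit((300,r),50)[1],hit((300,r),84)[1])
E
```

```text
{'time': 33.1, 'ee_pos': [0.5172, 0.238, 0.1416], 'eef_rot': [0.6407, 0.737, 0.1621, 0.1418], 'ft_force': [0.698, 0.0079, -1.1101], 'width': 0.032, 'joint_positions': [0.3189, 0.0775, -0.9664, 2.0472, 0.4178, 0.7038, -0.7677]}
z@57 83.3 slopes -0.19 0.15 x -16.0 9.6 y 79.8 99.9
TCP deck [-1.4 59.7 64. ] F [0.4 0.8 0.1] grip 39.97674286365509 err T [-0.002 -0.001  0.004] err TT [-0.002 -0.106  0.004]
[204 204 204 204 204 204 205 204 204 204 204 204 203 204 204 204 204 203
 204 204 204 204 203 201 163 162 163 152  25  16  20  34  39  39  40  38
  37 153 222 222 224 224 220 221 222 222 223 222 219 218 216 219 224 222]
150 121.4 121.9 122.4
160 116.0 117.5 118.8
170 110.5 113.1 115.2
180 105.0 108.6 111.6
190 99.4 104.0 107.9
200 93.7 99.4 104.2
210 87.9 94.7 100.4
220 82.1 89.9 96.6
230 76.2 85.1 92.7
```

jog_arm:
  plan:
    - [-0.002,0,0.004,0.7,3,0,-1]
    - [-0.002,0,0.004,0.7,3,18,-1]
    - [-0.002,0,0.004,0.7,3,34,-1]
    - [-0.002,0,0.004,0.7,3,36,-1]
    - [-0.002,0,0.004,0.7,3,36,-1]
    - [-0.002,0,0.004,0.7,3,36,-1]
    - [-0.002,0,0.004,0.7,3,36,-1]

```text
time: 33.85
ee_pos: [0.5355, 0.2407, 0.1116]
eef_rot: [0.642, 0.735, 0.164, 0.143]
ft_force: [0.5, -0.2, -1.3]
width: 0.0317
grip_force: 40.0
```

```bash
python3 - <<'E'
from lab import *
lab("w19")
c=load("w19");V=cv2.cvtColor(c["image"],cv2.COLOR_RGB2HSV)[...,2].astype(int)
def hit(uv,z):
    o,d=ray(c,uv);nn=D.apply([0,0,1]);return todeck(o+d*(((dk(0,0,z)-o)@nn)/(d@nn))).round(1)
col=V[150:250,325];e=[(150+i,int(col[i]),int(col[i+1])) for i in range(99) if abs(col[i+1]-col[i])>12];print(e)
for r,a,b in e: print(r,"z10",hit((325,r+.5),10)[1],"z13.5",hit((325,r+.5),13.5)[1],"z47",hit((325,r+.5),47.5)[1])
row=V[230,260:400];print([(260+i,int(row[i]),int(row[i+1]),hit((260.5+i,230),47.5)[0]) for i in range(139) if abs(row[i+1]-row[i])>40])
row=V[175,260:400];print([(260+i,int(row[i]),int(row[i+1]),hit((260.5+i,175),10)[0]) for i in range(139) if abs(row[i+1]-row[i])>12])
E
```

```text
{'time': 33.85, 'ee_pos': [0.5355, 0.2407, 0.1116], 'eef_rot': [0.6422, 0.7351, 0.1641, 0.1426], 'ft_force': [0.5234, -0.2062, -1.2585], 'width': 0.0317, 'joint_positions': [0.266, 0.1817, -0.9311, 2.0421, 0.5777, 0.6719, -0.8944]}
z@57 48.2 slopes 0.16 0.21 x -11.6 13.5 y 80.0 99.6
TCP deck [ 2.5 59.7 28.8] F [ 0.2 -0.2 -1.1] grip 39.976651668548584 err T [ 0.002 -0.001 -0.001] err TT [ 0.002 -0.105 -0.001]
[(175, 189, 172), (176, 172, 153), (181, 134, 98), (182, 98, 55), (184, 60, 82), (185, 82, 102), (187, 112, 88), (188, 88, 47), (189, 47, 22), (209, 44, 91), (210, 91, 156), (211, 156, 197), (212, 197, 210)]
175 z10 110.5 z13.5 110.7 z47 113.4
176 z10 110.0 z13.5 110.3 z47 113.0
181 z10 107.7 z13.5 108.0 z47 111.1
182 z10 107.2 z13.5 107.5 z47 110.8
184 z10 106.3 z13.5 106.6 z47 110.0
185 z10 105.8 z13.5 106.2 z47 109.7
187 z10 104.9 z13.5 105.2 z47 108.9
188 z10 104.4 z13.5 104.8 z47 108.5
189 z10 103.9 z13.5 104.3 z47 108.2
209 z10 94.3 z13.5 94.9 z47 100.6
210 z10 93.9 z13.5 94.5 z47 100.2
211 z10 93.4 z13.5 94.0 z47 99.8
212 z10 92.9 z13.5 93.5 z47 99.4
[(286, 153, 96, np.float64(-14.8)), (287, 96, 38, np.float64(-14.4)), (291, 40, 86, np.float64(-12.9)), (292, 86, 152, np.float64(-12.5)), (293, 152, 196, np.float64(-12.1)), (361, 187, 132, np.float64(14.1)), (362, 132, 60, np.float64(14.4)), (367, 63, 120, np.float64(16.4)), (368, 120, 167, np.float64(16.8))]
[]
```

jog_arm:
  plan:
    - [0,0,0,-0.5,-1,3,-1]
    - [0,0,0,-0.5,-1,7,-1]
    - [0,0,0,-0.5,-1,11,-1]
    - [0,0,0,-0.5,-1,13.2,-1]
    - [0,0,0,-0.5,-1,13.2,-1]
    - [0,0,0,-0.5,-1,13.2,-1]

```text
time: 34.5
ee_pos: [0.54, 0.2407, 0.0981]
eef_rot: [0.642, 0.735, 0.164, 0.142]
ft_force: [-0.0, 0.6, -1.1]
width: 0.0317
grip_force: 40.0
```

```bash
python3 - <<'E'
from lab import *
lab("w20")
E
```

```text
{'time': 34.5, 'ee_pos': [0.54, 0.2407, 0.0981], 'eef_rot': [0.6423, 0.7352, 0.1637, 0.1421], 'ft_force': [-0.0389, 0.6215, -1.1433], 'width': 0.0317, 'joint_positions': [0.2428, 0.2161, -0.9104, 2.0442, 0.6294, 0.6581, -0.9344]}
z@57 34.0 slopes 0.19 0.48 x -13.1 11.9 y 79.5 99.1
TCP deck [ 0.9 59.2 14.9] F [ 0.4  0.  -1.7] grip 39.9815171957016 err T [ 0.001 -0.001 -0.001] err TT [ 0.001 -0.106 -0.001]
```

Label top now sits at 34.0 mm with no contact force, so it is down inside the pocket. I'll release and rise.

jog_arm:
  plan:
    - [0,0,0,0,0,0,0.08]
    - [0,0,0,0,0,0,0.08]
    - [0,0,0,0,0,0,0.08]
    - [0,0,0,0,0,-25,0.08]
    - [0,0,0,0,0,-60,0.08]
    - [0,0,0,0,0,-110,0.08]
    - [0,0,0,0,0,-160,0.08]
    - [0,0,0,0,0,-200,0.08]
    - [0,0,0,-60,0,-220,0.08]
    - [0,0,0,-60,0,-220,0.08]
    - [0,0,0,-60,0,-220,0.08]

```text
time: 35.65
ee_pos: [0.4562, 0.1665, 0.2987]
eef_rot: [0.643, 0.734, 0.164, 0.143]
ft_force: [-0.2, 0.1, -0.3]
width: 0.0469
grip_force: 0.0
```

```bash
python3 - <<'E'
from h import *
for n,cam in(("w21","wrist"),("scene21","scene")):
    c=snap(n,cam);z=c["z_map"];v,u=np.mgrid[0:480,0:640];W=c["world_from_camera"]
    X=np.stack([(u-c["cx"])/c["fx"]*z,(v-c["cy"])/c["fy"]*z,z],-1)@W[:3,:3].T+W[:3,3]
    Q=(X-O)@D.as_matrix()*1e3;h=cv2.cvtColor(c["image"],cv2.COLOR_RGB2HSV);w=(h[...,2]>205)&(h[...,1]<40)&(z>0)
    for nm,x,y,L in(("short_a",-62,42,70),("short_b",-62,-42,70),("med_b",0,57,100),("med_a",0,-57,100),("long_b",62,72,130),("long_a",62,-72,130)):
        m=w&(abs(Q[...,0]-x)<15)&(abs(Q[...,1]-y)<L/2)&(Q[...,2]>22)&(Q[...,2]<60)
        if m.sum()<40: continue
        P=Q[m];A=np.c_[np.ones(len(P)),P[:,0]-x,P[:,1]-y];k=np.linalg.lstsq(A,P[:,2],rcond=None)[0]
        print(n,nm,m.sum(),"z %.1f slopes %.2f %.2f"%(k[0],*np.degrees(k[1:])),"x",P[:,0].min().round(1),P[:,0].max().round(1),"y",P[:,1].min().round(1),P[:,1].max().round(1))
s0=load("scene0")["image"];d=cv2.absdiff(c["image"],s0).max(2)>60
for n,(x0,y0,x1,y1) in dict(bottle=(132,195,180,268),stapler=(92,198,140,232),notes=(94,260,152,314),tumbler=(236,278,286,352),pencup=(140,298,200,365),tape=(442,196,525,242)).items(): print(n,d[y0:y1,x0:x1].sum())
E
```

```text
{'time': 35.65, 'ee_pos': [0.4562, 0.1665, 0.2987], 'eef_rot': [0.6432, 0.734, 0.1642, 0.1433], 'ft_force': [-0.232, 0.118, -0.3156], 'width': 0.0469, 'joint_positions': [0.3486, -0.3885, -0.6912, 2.007, -0.176, 1.0096, -0.1657]}
w21 short_a 1489 z 34.0 slopes 0.26 -0.03 x -75.4 -50.2 y 16.9 68.8
w21 short_b 1078 z 34.0 slopes 0.07 0.07 x -75.3 -50.3 y -62.4 -15.4
w21 med_b 2386 z 34.0 slopes -0.07 0.00 x -13.1 11.9 y 15.9 98.3
w21 med_a 1609 z 34.1 slopes 0.18 -0.04 x -12.7 11.3 y -85.3 -16.1
w21 long_b 3382 z 34.1 slopes -0.25 0.03 x 48.0 73.0 y 15.4 127.7
w21 long_a 1170 z 34.0 slopes -0.05 0.11 x 49.2 73.9 y -84.3 -15.4
{'time': 35.7, 'ee_pos': [0.4558, 0.1681, 0.2979], 'eef_rot': [0.6426, 0.7347, 0.164, 0.1427], 'ft_force': [0.8218, 0.6862, -0.6892], 'width': 0.0468, 'joint_positions': [0.3485, -0.3872, -0.6946, 2.0068, -0.1759, 1.0091, -0.1672]}
scene21 short_a 106 z 35.7 slopes 2.45 -0.18 x -75.1 -53.1 y 19.0 70.6
scene21 short_b 111 z 35.6 slopes 2.40 0.01 x -76.0 -52.0 y -65.1 -15.0
scene21 med_b 203 z 35.7 slopes 2.17 -0.09 x -14.5 10.9 y 18.1 99.4
scene21 med_a 216 z 35.6 slopes 0.56 0.01 x -13.9 10.7 y -96.7 -15.6
scene21 long_b 328 z 35.6 slopes 1.66 0.09 x 47.0 73.3 y 16.9 128.3
scene21 long_a 355 z 35.5 slopes 1.66 0.04 x 47.9 73.9 y -125.3 -14.5
bottle 0
stapler 0
notes 0
tumbler 0
pencup 0
tape 0
```

All six lie flat at 34 mm in their pockets, and nothing else has moved. Handing in.

```bash
python3 -c "
from bench import order
print(order.close_job())"
```

```text
the job is handed in; nothing more can be done
None
```

All six cartridges lie flat, labels outwards, in their correct rows (medium_b first landed on a rib and was re-seated), the bystanders show no movement in the camera images, and I handed the job in at about 36 s; no verdict was returned.

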